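# Hang the label feeder's cover and fit its hand knob

### The arm

A 6-joint arm with a two-finger parallel gripper is mounted at the origin on the work surface. World frame = base frame: x ahead of the robot, y to its left, z up, the work surface at z = 0. Lengths are in m, angles in degrees, forces in N, time in s.
With the tool pointing down it reaches from about 0.25 to 0.8 m from the base axis. Payload 8.5 kg.
Tool frame: the origin (TCP) lies at the very end of the fingers, on their centre line; the grasp point (between the pads) lies 19 mm behind it; z points along the fingers, y is the direction in which the jaws open and shut (so a half turn about z gives the same grasp; the last joint's range is limited). The gripper opens to 85 mm and grips with 20 to 120 N. Pads are 22 mm wide; open, the fingers measure 114 mm over their backs; the gripper's body (76 mm by 85 mm) begins 54 mm behind the grasp point. The pads swing forward as they close: fully open they stand 13 mm farther back than shut.
Start: joints at [73.797, 13.648, -0.773, 75.585, 0, 90], TCP at [0.146, 0.504, 0.2] pointing down, gripper open.
Joint ranges: [-152.45, 152.45], [-59.26, 108.67], [-65.41, 83.53], [-104.44, 129.93], [-82.83, 76.93], [-180, 180]. Speed limits (degrees/s): [127.2, 127.2, 159.86, 180, 180, 180].

### API

Orientations are given as [roll, pitch, yaw] about the fixed x, y, z axes, in that order (R = Rz(yaw) Ry(pitch) Rx(roll)).
In Python, from workcell import bot gives the robot as it stands. The module is installed in compiled form; this text tells all that it offers.
- The arm moves only by the tool apply_moves, never from a script. Its argument "deltas" is a list of rows, each a list of 6 numbers: the shift along the tool's x, y, z in mm, then the turn, a rotation vector about the tool's x, y, z in degrees. In form: [[tx, ty, tz, rx, ry, rz], ...]. A call has 1 to 12 rows; each row is the pose to reach, as a shift and turn from the pose measured when the call began, along the tool's axes at that moment; what a row does not reach only later rows make up. A row lasts 1/12 s, in which the tool goes at most 41.7 mm and 7.16 degrees, less where a joint would pass 70% of its speed; a pose out of reach is approached as far as the arm can. A call with a gripper value outside its range is refused whole. "gripper" is the gripper command: -1 is shut, 1 is fully open, values between are in proportion, set as the call begins (left out, the last holds). The fingers move at their own pace and stop on an object; "squeeze" is the grip in N (left out, the last holds). Time passes only in rows, so rows that repeat a pose let the fingers close. It gives the time, the measured TCP pose, the force and the opening at its end, in the units of the state.
- bot.state(): the state, without advancing time (a new reading comes with each control period).
- bot.snapshot(name): name is "scene" or "top" or "wrist"; returns a dict with "frame" (420x560x3 uint8, red, green, blue), "fx", "fy", "cx", "cy" (pixels), "rvec" (rotation vector, rad) and "tvec" (3), from world to camera coordinates, as OpenCV has them. Camera axes: x right, y down, z forward; pixel columns grow to the right and rows downward; lengths in m; the calibration is good to about 2 mm. The wrist camera is an equidistant fisheye: a pixel r from the principal point sees the ray r / f radians off the axis. A picture is of the moment at which its call begins. There is no depth.
- bot.close_job(): hands the job in, once; it reports no verdict.
The state is a dict: "t": time; "joint_pos": joint angles; "joint_vel": joint speeds; "joint_efforts": joint torques, N m; "position": TCP position; "ee_rot": TCP orientation; "ft_force": force on the tool from outside, world axes, zero at the start; "torque": the same for the moment, N m; "finger_gap": finger opening in m.
Only numpy, scipy, OpenCV 4.12 (cv2) and the standard library are available. Lean on these libraries where they do the work, as an engineer would, in place of code of your own. Each camera call takes 0.05 s, during which the arm holds its last target.

### The job

Close up the label feeder on the parcel counter: hang the blue cover plate by its two holes on the two pins of the sloping face, right way up and flush against the face. Then push the red hand knob all the way onto the square shaft that comes through the cover's window, until it sits against the cover. Let go of both, and leave the other things on the counter where they are.

Things in the scene. Friction and masses are not known exactly. Their poses are not given: they have to be found in the camera images.
- panel: Grey sloping front face, 150 (x) x 200 (y) mm, of the white label feeder, a heavy machine fixed to the counter. Origin: centre of the face, on its surface, 95 mm above the counter. z points straight out of the face, 40 degrees from vertical, leaning to the robot's side; x up the slope; y level, to the left seen from the robot. The flat top of the machine behind it is 142 mm high.
- pin_left (a point): Foot, on the face, of the left steel pin (panel frame x +33, y +70 mm); same axes as the panel. The pin stands straight out along z: 10 mm diameter, 30 mm long, its last 5 mm tapering to 6 mm diameter.
- pin_right (a point): Foot of the right steel pin (panel frame x +33, y -70 mm); otherwise as pin_left.
- shaft_foot (a point): Where the axis of the brass drive shaft leaves the face (panel frame x -30, y 0 mm); the panel's axes, not turning with the shaft. The shaft stands out along z: 14 mm square for 33 mm, then a round nose. It turns stiffly (0.08 N m) up to 40 degrees either way; its flats start anywhere within 35 degrees of square with the panel: not reported, to be seen or felt.
- cover: Blue cover plate, 110 (x) x 180 (y) x 6 mm, 0.2 to 0.42 kg, flat on the counter. Origin: centre of its underside; z out of its front, x to its top edge (nearest the two pin holes), y left. Round holes of 12.5 mm at x +33, y +70 and -70; a 40 mm round window at x -30, y 0 for the shaft. Hung right way up it has the panel's axes and its origin lies on the panel's origin.
- cover_hole_left (a point): Centre of the left hole at the plate's underside (cover frame x +33, y +70, z 0).
- cover_hole_right (a point): Centre of the right hole at the plate's underside (cover frame x +33, y -70, z 0).
- knob: Red hand knob standing on its open end, 0.08 to 0.17 kg. Origin: centre of its underside; z up, away from the open end. The bore is square with x and y, 16.5 mm wide, open at the underside, 36 mm deep. Misaligned with the shaft's flats by over about 11 degrees it stops 33 mm off the panel; aligned it slides on until its underside meets the hung cover (6 mm off the panel).
- stamp_yellow: Yellow-topped black self-inking stamp, 45 x 62 mm, 70 high; a bystander. Origin: centre of its underside.
- stamp_green: Green-topped black self-inking stamp, 45 x 62 mm, 70 high; a bystander. Origin: centre of its underside.
- tape_roll: Roll of tape lying flat, 100 mm across, 48 high; a bystander. Origin: centre of its underside.
- pen_cup: Grey open cup, 72 mm across, 90 high; a bystander. Origin: centre of its underside.
- glue: White bottle with red cap, 36 mm across, 70 high; a bystander. Origin: centre of its underside.
- parcel: Closed cardboard parcel with a blue band, 100 x 140 mm, 70 high; a bystander. Origin: centre of its underside.
- shaft_tip (a point): Tip of that shaft, 40 mm from shaft_foot along z; the panel's axes. Its last 7 mm are a round pilot nose of 14 mm diameter, tapering to 10 mm in the last 3 mm.
- cover_fin (a point): Top centre of the white grip fin on the cover's front (cover frame x +31, y 0, z +40 mm; the cover's axes). The fin is 12 mm thick (y), 42 mm long (x) and stands 34 mm above the plate's front.
- knob_top (a point): Top centre of the knob, 44 mm above its underside; the knob's axes. Bar grip 56 mm long (x) and 28 mm wide (y) over the full height; round its foot a black flange, 36 (x) x 52 (y) mm, 9 mm high.

How it is judged:
By the outcome, as a careful person would: the job done as asked, in the order asked, and still so for the second after the job is handed in, with the robot touching nothing.
It also fails if it takes over 67 s, if anything falls off the work surface, if the arm or the gripper's body presses on something with over 40 N, if the wrist force passes 120 N, or if a joint passes its speed limit or range.

## Working session

There is one attempt and no reset: what is moved stays moved. The work goes in short steps, Python scripts to look and compute and a tool call to move; the robot and the scene stay as the last step left them, time stands still between calls to the robot, and variables do not carry over. Pictures are saved under pics/ and viewed, and the job is handed in when it is done.

Besides the shell and the picture viewer there is one more tool, called after "Request:" by a JSON object that holds its "name" and its "arguments", one argument or row to a line. apply_moves: Moves the arm, as the interface text tells. Its arguments: {"type":"object","properties":{"deltas":{"type":"array","items":{"type":"array","items":{"type":"number"}}},"gripper":{"type":"number"},"squeeze":{"type":"number"}},"required":["deltas"]}

```bash
mkdir -p pics; ls; python3 - <<'E'
from workcell import bot
import cv2, numpy as np
s=bot.state();print(s)
for n in ["scene","top","wrist"]:
    d=bot.snapshot(n)
    np.savez("pics/%s0.npz"%n,**d)
    cv2.imwrite("pics/%s0.png"%n,d["frame"][:,:,::-1])
    print(n,d["fx"],d["fy"],d["cx"],d["cy"],d["rvec"],d["tvec"], -cv2.Rodrigues(np.array(d["rvec"]))[0].T@np.array(d["tvec"]))
E
```

```text
pics
{'t': 0.0, 'joint_pos': array([ 7.37988307e+01,  1.36812802e+01, -8.17351357e-01,  7.55848393e+01,
        1.36589031e-03,  9.00014361e+01]), 'joint_vel': array([-0.00884888,  0.04143818, -0.00273881, -0.02988035,  0.02738589,
        0.02722892]), 'joint_efforts': array([-3.82630196e-04, -5.38774967e+01,  3.46439767e+01,  1.82044163e-02,
        5.93429536e-05, -1.06564272e-05]), 'position': array([0.14634179, 0.5037023 , 0.19897193]), 'ee_rot': array([-1.79916529e+02, -1.36379669e-03,  1.63797393e+02]), 'ft_force': array([ 0.83755022, -0.5188998 ,  0.48582133]), 'torque': array([-0.01949166,  0.00671878,  0.0074212 ]), 'finger_gap': 0.08557990909855792}
scene 481.21629513816424 481.21629513816424 280.6501821752797 210.54962954839112 [ 2.05549465  1.20149457 -0.55634349] [-0.27317832 -0.23274953  1.65895092] [ 1.35133292 -0.40692834  0.94298756]
top 417.1313017740621 417.1313017740621 272.9006112806282 209.0043298771764 [ 2.14870997 -2.13434323  0.19780568] [0.00251642 0.56988761 1.35792832] [0.3353719  0.02899432 1.43367799]
wrist 325.19226210127806 325.19226210127806 283.1499703330635 211.53240602034137 [-2.33705475 -1.75554634 -0.23029695] [-0.52531342 -0.03360728  0.378395  ] [0.08355845 0.52301175 0.3738223 ]
```

View pics/scene0.png

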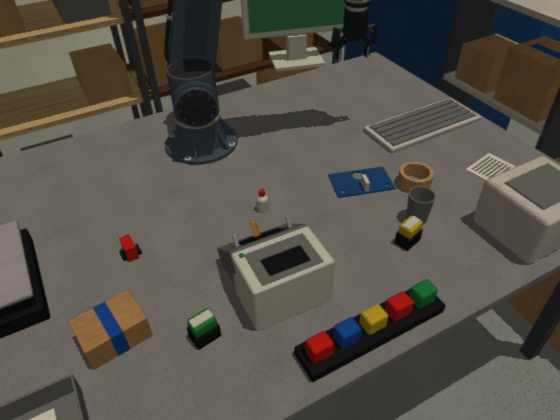

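View pics/top0.png

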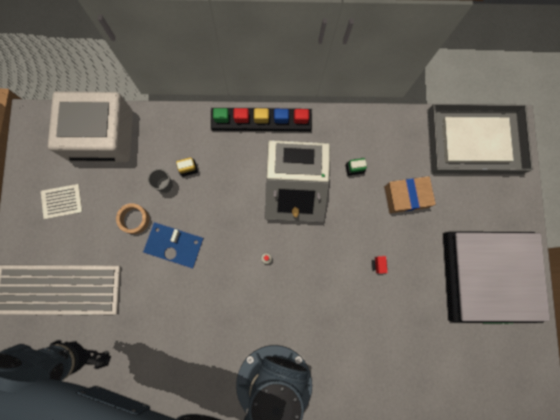

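View pics/wrist0.png

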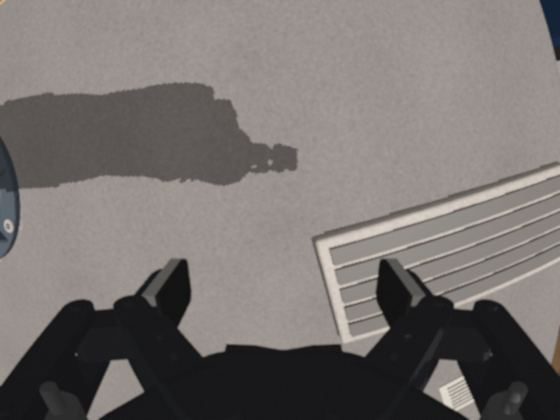

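The top view shows the panel near (297,200), the cover at (173,245), the knob at (381,265) and the glue at (266,259). In the cover, the fin is at (175,236) and the window at (171,254). I'll zoom in and measure.

```bash
cat > h.py <<'E'
import numpy as np, cv2
from scipy.spatial.transform import Rotation as Ro
def load(n): 
    d=np.load(n); return {k:d[k] for k in d.files}
def snap(bot,name,tag):
    d=bot.snapshot(name); np.savez("pics/%s.npz"%tag,**d); cv2.imwrite("pics/%s.png"%tag,d["frame"][:,:,::-1]); return d
def cam(d):
    R=cv2.Rodrigues(np.array(d["rvec"],float))[0]; t=np.array(d["tvec"],float).ravel(); return R,t,-R.T@t
def ray(d,u,v,fish=False):
    R,t,C=cam(d)
    x=(u-d["cx"])/d["fx"]; y=(v-d["cy"])/d["fy"]
    if fish:
        r=np.hypot(x,y); s=np.sinc(r/np.pi); c=np.array([x*s,y*s,np.cos(r)])
    else: c=np.array([x,y,1.])
    w=R.T@c; return C,w/np.linalg.norm(w)
def onplane(d,u,v,p0=(0,0,0),n=(0,0,1),fish=False):
    C,w=ray(d,u,v,fish); n=np.array(n,float); return C+w*((np.array(p0)-C)@n)/(w@n)
def onz(d,u,v,z=0,fish=False): return onplane(d,u,v,(0,0,z),(0,0,1),fish)
def tri(*obs):
    A=np.zeros((3,3));b=np.zeros(3)
    rs=[ray(*o) for o in obs]
    for C,w in rs:
        P=np.eye(3)-np.outer(w,w);A+=P;b+=P@C
    X=np.linalg.solve(A,b); return X,[np.linalg.norm(np.cross(X-C,w)) for C,w in rs]
def proj(d,X,fish=False):
    R,t,C=cam(d); c=R@np.array(X)+t
    if fish:
        a=np.arctan2(np.hypot(c[0],c[1]),c[2]); k=a/np.hypot(c[0],c[1])
        return np.array([d["cx"]+d["fx"]*c[0]*k,d["cy"]+d["fy"]*c[1]*k])
    return np.array([d["cx"]+d["fx"]*c[0]/c[2],d["cy"]+d["fy"]*c[1]/c[2]])
def crop(d,u0,v0,u1,v1,s,name):
    f=d["frame"][v0:v1,u0:u1,::-1]; cv2.imwrite("pics/"+name,cv2.resize(f,None,fx=s,fy=s,interpolation=cv2.INTER_CUBIC))
def hsvmask(d,lo,hi):
    h=cv2.cvtColor(np.ascontiguousarray(d["frame"]),cv2.COLOR_RGB2HSV); return cv2.inRange(h,np.array(lo),np.array(hi))
E
python3 - <<'E'
from h import *
t=load("pics/top0.npz"); s=load("pics/scene0.npz")
crop(t,255,130,340,230,6,"c_top_panel.png"); crop(t,135,210,215,275,8,"c_top_cover.png")
crop(s,210,205,340,325,5,"c_sc_panel.png")
for n,u,v,z in [("glue",266,259,.07),("knobtop",381,265,.044),("fin",175,236,.04),("window",171,254,.006),("panel",297,200,.095)]: print(n,onz(t,u,v,z).round(3))
for nm,d,x in (("top",t,(100,200,230,290)),("scene",s,(320,160,400,200))):
    m=hsvmask(d,(100,100,40),(125,255,255)); m2=np.zeros_like(m); m2[x[1]:x[3],x[0]:x[2]]=m[x[1]:x[3],x[0]:x[2]]
    c=max(cv2.findContours(m2,cv2.RETR_EXTERNAL,cv2.CHAIN_APPROX_NONE)[0],key=cv2.contourArea)
    P=np.array([onz(d,*p,.006)[:2] for p in c[:,0]]).astype(np.float32)*1000
    print(nm,cv2.minAreaRect(P))
for nm,d,x in (("top",t,(360,240,400,290)),("scene",s,(110,225,150,265))):
    m=hsvmask(d,(0,150,60),(8,255,255))|hsvmask(d,(172,150,60),(180,255,255)); m2=np.zeros_like(m); m2[x[1]:x[3],x[0]:x[2]]=m[x[1]:x[3],x[0]:x[2]]
    c=max(cv2.findContours(m2,cv2.RETR_EXTERNAL,cv2.CHAIN_APPROX_NONE)[0],key=cv2.contourArea)
    P=np.array([onz(d,*p,.044)[:2] for p in c[:,0]]).astype(np.float32)*1000
    print(nm,cv2.minAreaRect(P), cv2.boundingRect(c))
E
```

```text
glue [0.401 0.028 0.07 ]
knobtop [ 0.385 -0.354  0.044]
fin [0.477 0.333 0.04 ]
window [0.419 0.351 0.006]
panel [ 0.592 -0.072  0.095]
top ((450.9638671875, 345.7850341796875), (176.0070343017578, 105.611572265625), 72.5599136352539)
scene ((452.0164794921875, 344.6583251953125), (179.45370483398438, 112.53985595703125), 72.41797637939453)
top ((386.3758850097656, -352.8207092285156), (53.95685958862305, 37.53009033203125), 7.581979274749756) (375, 256, 12, 18)
scene ((406.3043212890625, -357.2966003417969), (97.21448516845703, 30.90972137451172), 2.4588112831115723) (119, 234, 20, 28)
```

View pics/c_top_panel.png

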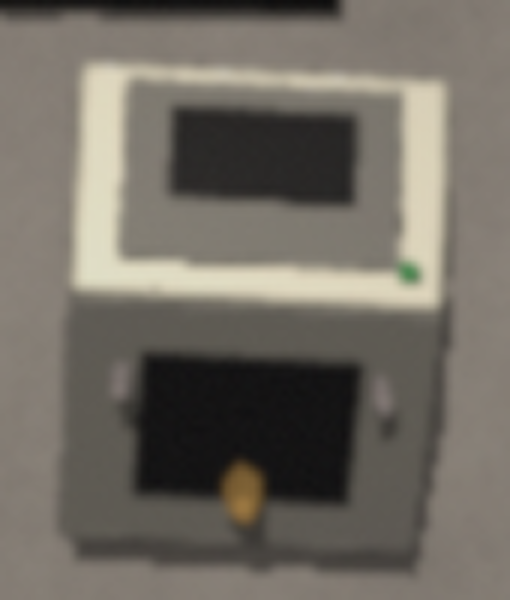

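View pics/c_top_cover.png

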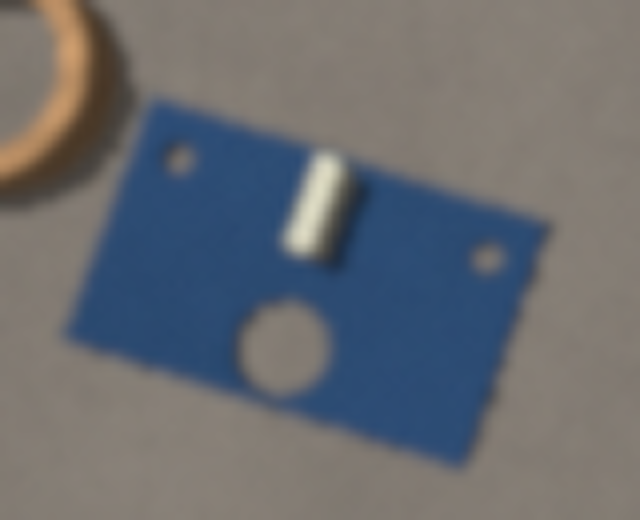

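View pics/c_sc_panel.png

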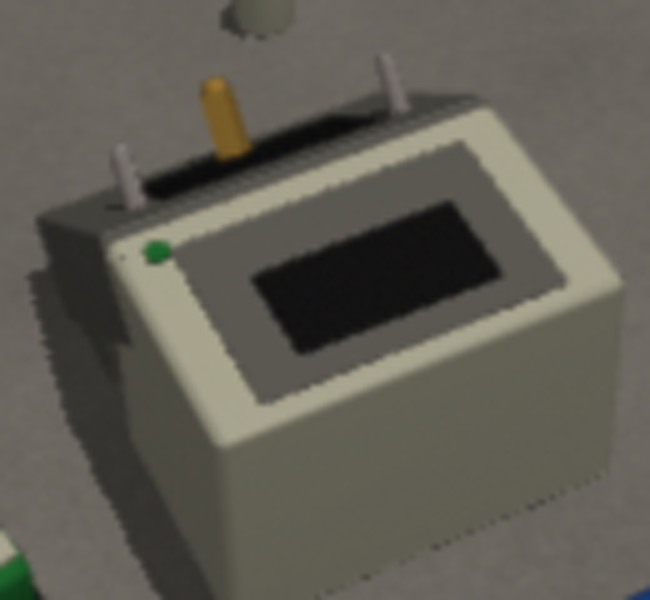

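```bash
cat >> h.py <<'E'
def tool(s): return np.array(s["position"]),Ro.from_euler("xyz",s["ee_rot"],degrees=True).as_matrix()
def delta(s,p,R):
    p0,R0=tool(s); d=R0.T@(np.array(p)-p0)*1000; r=Ro.from_matrix(R0.T@R).as_rotvec(degrees=True)
    return d.round(1),r.round(2)
def panelR(yaw,tilt=40):
    z=Ro.from_euler("z",yaw,degrees=True).as_matrix(); a=np.radians(tilt); c,s_=np.cos(a),np.sin(a)
    return z@np.array([[c,0,-s_],[0,1,0],[s_,0,c]])
FLIP=np.diag([1.,-1,-1])  # tool = part frame @ FLIP : tool x=part x, y=-y, z=-z
def camin(d,s):
    R,t,C=cam(d); p,Rt=tool(s); return Rt.T@(C-p), Rt.T@R.T
E
python3 - <<'E'
from h import *
from workcell import bot
w=load("pics/wrist0.npz");s=bot.state()
o,Rc=camin(w,s); print((o*1000).round(1)); print(Rc.round(3))
t=load("pics/top0.npz"); sc=load("pics/scene0.npz")
T=lambda x,y:(255+x/6-.42,130+y/6-.42); S=lambda x,y:(210+x/5-.4,205+y/5-.4)
L=tri((t,*T(121,397)),(sc,*S(385,58))); Rr=tri((t,*T(388,408)),(sc,*S(120,150))); sh=tri((t,*T(241,512)),(sc,*S(213,82)))
print(L,Rr,sh)
# top face corners of machine front edge z=.142
for p in [(72,291),(440,303)]: print(onz(t,*T(*p),.142))
E
```

```text
[  65.7    0.7 -174.7]
[[ 0.    -0.966 -0.259]
 [ 1.     0.     0.001]
 [-0.    -0.259  0.966]]
(array([0.59756588, 0.00270321, 0.13764134]), [np.float64(0.0005777036917958042), np.float64(0.0005777036917957788)]) (array([ 0.59243801, -0.13768492,  0.14052133]), [np.float64(0.0010616776311128681), np.float64(0.0010616776311128838)]) (array([ 0.54088881, -0.06385086,  0.10666899]), [np.float64(0.0007078199525451588), np.float64(0.0007078199525451231)])
[0.65349181 0.02850596 0.142     ]
[ 0.64880549 -0.1669035   0.142     ]
```

```bash
python3 - <<'E'
from h import *
from workcell import bot
s=bot.state(); R=panelR(-1.8); o=np.array([.589,-.0675,.095])
print(delta(s,o+R@np.array([-.04,0,.12]),R@FLIP), delta(s,[.45,.10,.25],R@FLIP))
E
```

```text
(array([-480. , -451.9,   38.4]), array([-56.9 ,   7.28, 156.3 ])) (array([-404.2, -303.1,  -50.5]), array([-56.9 ,   7.28, 156.3 ]))
```

Request:
{"name": "apply_moves", "arguments": {
  "deltas": [
    [-40,-30,-10,-5,0.6,14],
    [-80,-60,-20,-10,1.2,28],
    [-120,-90,-30,-15,1.8,42],
    [-160,-120,-40,-20,2.4,55],
    [-200,-150,-50,-25,3,69],
    [-240,-180,-50,-30,3.7,83],
    [-280,-210,-50,-35,4.4,97],
    [-320,-240,-50,-40,5,110],
    [-360,-270,-50,-45,5.7,124],
    [-404,-303,-50,-57,7.3,156],
    [-404,-303,-50,-57,7.3,156],
    [-404,-303,-50,-57,7.3,156]
  ]
}}

```text
t: 1.15
position: [0.4447, 0.1054, 0.2497]
ee_rot: [161.1, -19.9, 84.4]
ft_force: [1.7, 1.4, -0.2]
finger_gap: 0.0856
```

```bash
python3 - <<'E'
from h import *
from workcell import bot
s=bot.state(); R=panelR(-1.8); o=np.array([.589,-.0675,.095])
print(s["joint_pos"],delta(s,o+R@np.array([-.04,0,.12]),R@FLIP))
E
```

```text
[  1.29693943 -11.74146898 -26.38899768  53.33898202  16.35846034
 103.44318918] (array([-185.5,   41.4,   42.5]), array([-27.26,   3.54,  75.29]))
```

Request:
{"name": "apply_moves", "arguments": {
  "deltas": [
    [-30,7,7,-2.5,0.3,7],
    [-60,14,14,-5,0.6,14],
    [-90,20,20,-7.5,1,21],
    [-120,27,27,-10,1.3,27],
    [-150,34,34,-12.5,1.6,34],
    [-185,41,42,-15,2,41],
    [-185,41,42,-18,2.3,48],
    [-185,41,42,-20,2.6,55],
    [-185,41,42,-23,3,62],
    [-185,41,42,-25,3.3,69],
    [-185.5,41.4,42.5,-27.3,3.5,75.3],
    [-185.5,41.4,42.5,-27.3,3.5,75.3]
  ]
}}

```text
t: 2.15
position: [0.4804, -0.0639, 0.1607]
ee_rot: [-179.8, -40.0, -2.3]
ft_force: [-0.8, 0.5, 0.4]
finger_gap: 0.0852
```

```bash
python3 - <<'E'
from h import *
from workcell import bot
s=bot.state(); R=panelR(-1.8); o=np.array([.589,-.0675,.095])
print(s["joint_pos"],delta(s,o+R@np.array([-.04,0,.12]),R@FLIP))
d=snap(bot,"wrist","w1")
E
```

```text
[-12.02499026 -15.16089928 -52.51997819  13.08139213   6.37774078
 172.55487858] (array([1. , 0.2, 0.2]), array([ 0.17,  0.01, -0.42]))
```

View pics/w1.png

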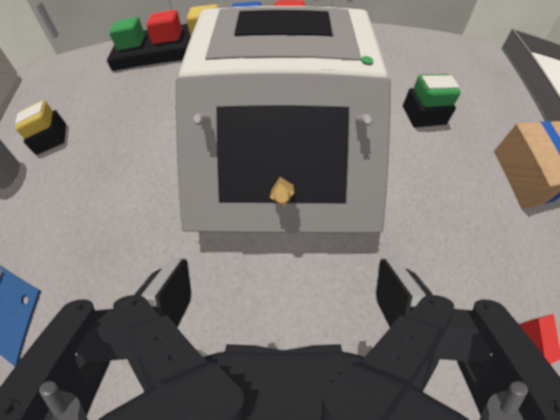

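The wrist view shows the pin tips at (198,119) and (366,119) and the brass shaft nose at (282,188). The panel spans columns 180–388. Next I'll zoom in.

```bash
python3 - <<'E'
from h import *
d=load("pics/w1.npz")
crop(d,175,85,395,235,3,"c1.png"); crop(d,255,165,310,225,10,"c1s.png")
E
```

```text
(no output)
```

View pics/c1.png

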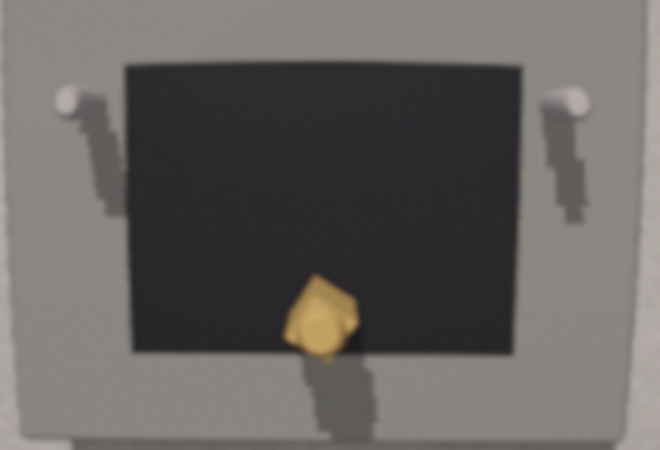

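View pics/c1s.png

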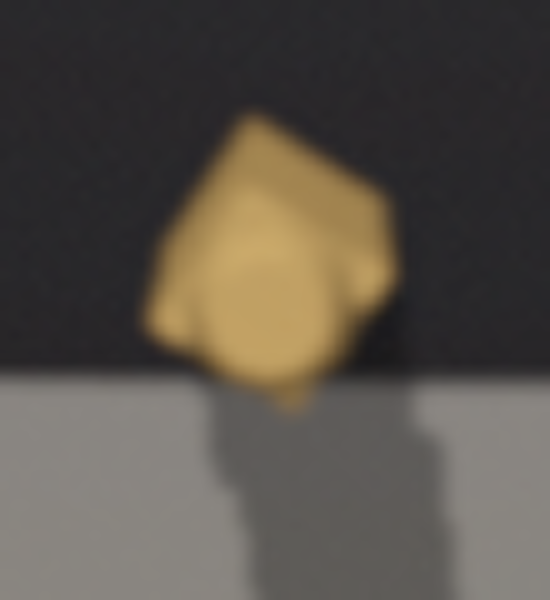

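```bash
python3 - <<'E'
from h import *
from scipy.optimize import least_squares
d=load("pics/w1.npz"); t=load("pics/top0.npz"); sc=load("pics/scene0.npz")
A=lambda x,y:(175+(x+.5)/3-.5,85+(y+.5)/3-.5); B=lambda x,y:(255+(x+.5)/10-.5,165+(y+.5)/10-.5)
obs=[((.033,.07,.03),A(67,101)),((.033,-.07,.03),A(576,102)),((-.03,0,.04),B(267,322))]
def f(q,full=False):
    R=panelR(q[2]); o=np.array([q[0],q[1],.095 if len(q)<4 else q[3]])
    return np.concatenate([proj(d,o+R@np.array(p),True)-np.array(u) for p,u in obs])
for q0 in ([.589,-.067,-2],[.589,-.067,-2,.095]):
    r=least_squares(f,q0,x_scale=[.01,.01,1]+[.01]*(len(q0)-3)); q=r.x; print(q.round(4),r.fun.round(2))
q=least_squares(f,[.589,-.067,-2],x_scale=[.01,.01,1]).x
R=panelR(q[2]); o=np.array([q[0],q[1],.095])
for p,u in [((.075,.1,0),A(3,0)),((-.075,.1,0),A(21,437)),((-.075,-.1,0),A(623,440))]:
    print(proj(d,o+R@np.array(p),True).round(1),np.round(u,1))
C=[onplane(d,*B(*c),o+R@np.array([0,0,.033]),R[:,2],True) for c in [(145,325),(290,408),(397,272)]]
C=np.array([(R.T@(c-o))*1000 for c in C]); print(C.round(1)); 
e=C[1]-C[0]; print("edge LB",np.linalg.norm(e),np.degrees(np.arctan2(e[1],e[0]))); e=C[2]-C[1]; print("edge BR",np.linalg.norm(e),np.degrees(np.arctan2(e[1],e[0]))); e=C[2]-C[0];print("diag",np.linalg.norm(e),np.degrees(np.arctan2(e[1],e[0])),(C[0]+C[2])/2)
E
```

```text
[ 0.5881 -0.0658 -2.5934] [-0.57  0.4   0.56  0.41  0.   -0.85]
[ 0.5884 -0.0658 -2.5928  0.0946] [-0.43  0.46  0.42  0.48  0.01 -0.91]
[174.   76.6] [175.7  84.7]
[180.8 231.7] [181.7 230.3]
[383.3 232.8] [382.3 231.3]
[[-32.5  10.1  33. ]
 [-39.5  -1.8  33. ]
 [-28.  -10.6  33. ]]
edge LB 13.855344779926867 -120.31263607612975
edge BR 14.469228758881131 -37.114968984726424
diag 21.185365578250718 -77.61147762860456 [-30.27426683  -0.21339352  33.        ]
```

```bash
python3 - <<'E'
from h import *
from workcell import bot
s=bot.state()
dn=lambda yaw: Ro.from_euler("xyz",[180,0,yaw],degrees=True).as_matrix()
print(delta(s,[.46,.16,.20],dn(80)),delta(s,[.46,.345,.16],dn(162.5)))
E
```

```text
(array([   3.1, -222.7,  -48.2]), array([ 28.48, -32.85, -78.49])) (array([ -27.9, -407.5,  -21.6]), array([  56.51,   -7.76, -155.38]))
```

Request:
{"name": "apply_moves", "arguments": {
  "deltas": [
    [0,-20,-15,2.2,-2.5,-6],
    [0,-40,-30,4.4,-5,-12],
    [0,-60,-40,6.6,-7.6,-18],
    [1,-80,-48,8.8,-10,-24],
    [1,-100,-48,11,-12.7,-30],
    [1,-120,-48,13.2,-15.2,-36.5],
    [2,-140,-48,15.5,-17.8,-42.5],
    [2,-160,-48,17.7,-20.4,-48.5],
    [2,-180,-48,20,-23,-54.5],
    [3,-200,-48,22,-25.5,-60.5],
    [3,-222,-48,24.3,-28,-66.5],
    [3,-222,-48,26.4,-30.6,-72.7]
  ]
}}

```text
t: 3.2
position: [0.4604, 0.1619, 0.1998]
ee_rot: [178.3, -2.4, 74.7]
ft_force: [-1.2, -0.1, -0.8]
finger_gap: 0.0853
```

```bash
python3 - <<'E'
from h import *
from workcell import bot
s=bot.state()
dn=lambda yaw: Ro.from_euler("xyz",[180,0,yaw],degrees=True).as_matrix()
print(s["joint_pos"],delta(s,[.46,.345,.16],dn(162.5)))
E
```

```text
[ 18.68092484   7.76319043  -8.32298135  71.14008244   1.00300088
 124.03359079] (array([174.7, -50.1,  45.6]), array([  3.21,  -0.57, -87.81]))
```

Request:
{"name": "apply_moves", "arguments": {
  "deltas": [
    [15,-4,4,0.2,0,-7],
    [29,-8,8,0.5,0,-14],
    [44,-12,12,0.8,-0.1,-21],
    [58,-17,15,1,-0.2,-28],
    [73,-21,19,1.3,-0.2,-35],
    [87,-25,23,1.6,-0.3,-42],
    [102,-29,27,1.8,-0.3,-49],
    [117,-33,30,2,-0.4,-56],
    [131,-38,34,2.3,-0.4,-63],
    [146,-42,38,2.6,-0.5,-70],
    [160,-46,42,3,-0.5,-77],
    [175,-50,45,3.2,-0.6,-84]
  ]
}}

```text
t: 4.2
position: [0.4601, 0.3458, 0.16]
ee_rot: [-180.0, -0.1, 159.1]
ft_force: [0.3, -0.1, 0.0]
finger_gap: 0.0855
```

Request:
{"name": "apply_moves", "arguments": {
  "deltas": [
    [0,0,0,0,0,-3.8],
    [0,0,0,0,0,-3.8]
  ]
}}

```text
t: 4.37
position: [0.4599, 0.3465, 0.1591]
ee_rot: [-179.9, -0.2, 163.2]
ft_force: [0.5, 0.5, -0.4]
finger_gap: 0.0852
```

```bash
python3 - <<'E'
from h import *
from workcell import bot
s=bot.state();print(s["joint_pos"],s["position"],s["ee_rot"],s["ft_force"])
d=snap(bot,"wrist","w2")
E
```

```text
[36.90540125 19.65352732  1.79306555 72.31923084  0.14914753 53.66909637] [0.45989012 0.34646502 0.15913823] [-179.94359942   -0.22661275  163.23595946] [ 0.51517427  0.47211496 -0.41238015]
```

View pics/w2.png

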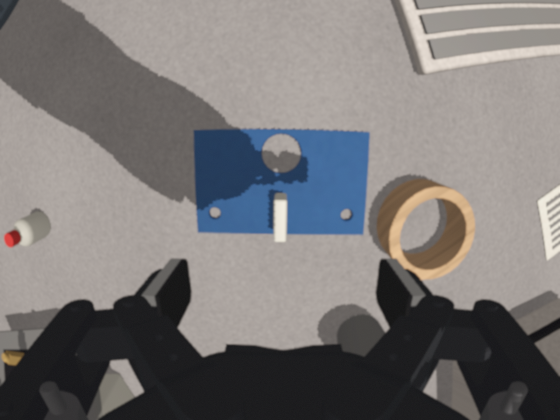

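The holes are at (215,213) and (346,214), the window at (281,153) and the fin at (280,218). Now I'll measure the cover pose.

```bash
python3 - <<'E'
from h import *
d=load("pics/w2.npz")
m=hsvmask(d,(100,110,25),(125,255,255)); m[:110]=0;m[260:]=0;m[:,:185]=0;m[:,375:]=0
c=max(cv2.findContours(m,cv2.RETR_EXTERNAL,cv2.CHAIN_APPROX_NONE)[0],key=cv2.contourArea)
P=np.array([onz(d,*p,.006,True)[:2] for p in c[:,0]]).astype(np.float32)*1000
print(cv2.minAreaRect(P))
inner=cv2.findContours(m,cv2.RETR_CCOMP,cv2.CHAIN_APPROX_NONE)
for cc,h in zip(inner[0],inner[1][0]):
    if h[3]>=0 and cv2.contourArea(cc)>15:
        M=cv2.moments(cc); u,v=M["m10"]/M["m00"],M["m01"]/M["m00"]; print(u,v,cv2.contourArea(cc),onz(d,u,v,.003,True)*1000)
crop(d,190,125,375,245,4,"c2.png")
E
```

```text
((450.5578308105469, 347.2744445800781), (178.03057861328125, 108.08606719970703), 72.6275863647461)
345.51119402985074 213.76616915422883 134.0 [503.00899472 403.87504336   3.        ]
214.70085470085468 211.96459096459094 136.5 [460.85620114 270.55530539   3.        ]
280.79836445746366 152.7511290125717 1365.5 [421.64800056 356.29317595   3.        ]
```

View pics/c2.png

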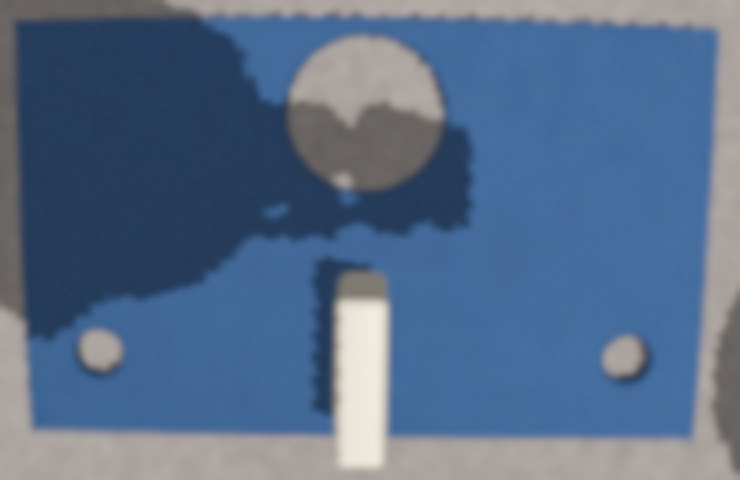

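```bash
python3 - <<'E'
from h import *
from workcell import bot
s=bot.state(); t=load("pics/top0.npz")
R=Ro.from_euler("xyz",[180,0,162.45],degrees=True).as_matrix()
print(delta(s,[.4715,.3406,.05],R),delta(s,[.4715,.3406,.0105],R), onz(t,160,181,.09),onz(t,132,219,.048))
E
```

```text
(array([-13. ,  -1.6, 109.3]), array([-0.06, -0.21,  0.47])) (array([-13.2,  -1.5, 148.8]), array([-0.06, -0.21,  0.47])) [0.65310217 0.37891966 0.09      ] [0.53216061 0.4763152  0.048     ]
```

Request:
{"name": "apply_moves", "arguments": {
  "deltas": [
    [-13,-1.5,30,0,-0.2,0.7],
    [-13,-1.5,60,0,-0.2,0.7],
    [-13,-1.5,85,0,-0.2,0.7],
    [-13,-1.5,105,0,-0.2,0.7],
    [-13,-1.5,120,0,-0.2,0.7],
    [-13,-1.5,132,0,-0.2,0.7],
    [-13,-1.5,142,0,-0.2,0.7],
    [-13,-1.5,148.5,0,-0.2,0.7],
    [-13,-1.5,148.5,0,-0.2,0.7]
  ]
}}

```text
t: 5.17
position: [0.4709, 0.3399, 0.0098]
ee_rot: [-179.9, -0.1, 162.1]
ft_force: [0.1, -0.7, 0.5]
finger_gap: 0.0857
```

```bash
python3 - <<'E'
from h import *
from workcell import bot
s=bot.state()
R=Ro.from_euler("xyz",[180,0,162.45],degrees=True).as_matrix()
print(s["ft_force"],s["ee_rot"],delta(s,[.4715,.3406,.0105],R))
E
```

```text
[ 0.07094501 -0.70570596  0.50819429] [-1.79865834e+02 -7.23985485e-02  1.62131466e+02] (array([-0.4,  0.8, -0.7]), array([-0.13, -0.07, -0.32]))
```

Request:
{"name": "apply_moves", "arguments": {
  "deltas": [
    [0,0.8,-1,0,0,-0.3],
    [0,0.8,-1,0,0,-0.3],
    [0,0.8,-1,0,0,-0.3],
    [0,0.8,-1,0,0,-0.3],
    [0,0.8,-1,0,0,-0.3],
    [0,0.8,-1,0,0,-0.3],
    [0,0.8,-1,0,0,-0.3],
    [0,0.8,-1,0,0,-0.3],
    [0,0.8,-1,0,0,-0.3],
    [0,0.8,-1,0,0,-0.3]
  ],
  "gripper": -1,
  "squeeze": 100
}}

```text
t: 6.0
position: [0.4711, 0.3407, 0.0108]
ee_rot: [-179.9, -0.1, 162.4]
ft_force: [0.2, 0.6, -1.1]
finger_gap: 0.0
```

```bash
python3 - <<'E'
from h import *
from workcell import bot
d=snap(bot,"wrist","w3"); print(bot.state()["finger_gap"])
E
```

```text
-6.383832082775605e-05
```

View pics/w3.png

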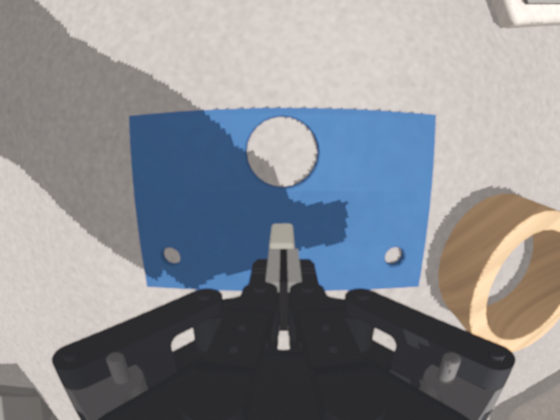

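```bash
python3 - <<'E'
from h import *
d=load("pics/w3.npz"); crop(d,235,210,330,310,6,"c3.png")
from workcell import bot
snap(bot,"scene","s3"); crop(load("pics/s3.npz"),310,140,420,210,6,"c3s.png")
E
```

```text
(no output)
```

View pics/c3.png

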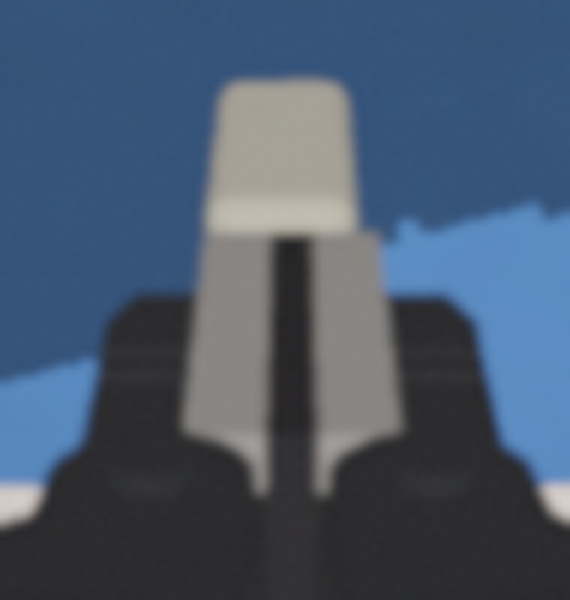

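View pics/c3s.png

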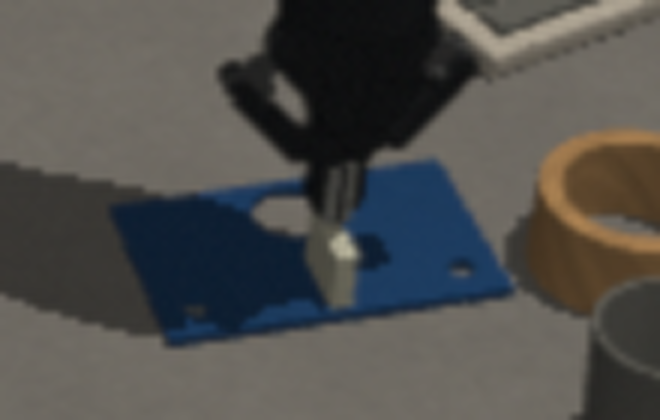

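```bash
python3 - <<'E'
from h import *
from workcell import bot
d=load("pics/w3.npz"); s=bot.state(); p,R=tool(s); sc=load("pics/s3.npz")
for z in (0,-.019,-.03,-.04): 
    X=p+R@np.array([0,0,z]); print("tool z",z,X.round(4),proj(d,X,True).round(1),((proj(sc,X)-[310,140])*6).round(0))
a=np.radians(-17.5);c0=np.array([.4505,.3472,0])
for x,y,z in [(10,0,40),(52,0,40),(10,0,6),(52,0,6),(22,0,40)]:
    X=c0+np.array([x*np.cos(a)-y*np.sin(a),x*np.sin(a)+y*np.cos(a),z])/1000*[1,1,1]; print(x,z,X.round(4),proj(d,X,True).round(1),((proj(sc,X)-[310,140])*6).round(0))
E
```

```text
tool z 0 [0.4711 0.3407 0.0108] [281.6 243.3] [322. 262.]
tool z -0.019 [0.4711 0.3407 0.0298] [281.5 256.2] [326. 233.]
tool z -0.03 [0.4712 0.3407 0.0408] [281.4 264.9] [328. 216.]
tool z -0.04 [0.4712 0.3407 0.0508] [281.3 273.9] [330. 200.]
10 40 [0.46   0.3442 0.04  ] [281.2 242. ] [320. 203.]
52 40 [0.5001 0.3316 0.04  ] [281.5 316.1] [348. 254.]
10 6 [0.46   0.3442 0.006 ] [281.7 221.5] [314. 255.]
52 6 [0.5001 0.3316 0.006 ] [281.8 286.2] [341. 307.]
22 40 [0.4715 0.3406 0.04  ] [281.3 264.9] [328. 217.]
```

```bash
python3 - <<'E'
from h import *
from workcell import bot
d=load("pics/w3.npz"); s=bot.state(); p,R=tool(s)
for x,y,z in [(11,42.5,-13),(11,-42.5,-13),(-11,42.5,-13),(11,42.5,-40),(11,0,0),(11,6,0),(11,0,-19),(11,0,-30),(11,7,-40)]:
    print(x,y,z,proj(d,p+R@np.array([x,y,z])/1000,True).round(1))
crop(load("pics/w1.npz"),120,240,220,330,7,"c1f.png")
E
```

```text
11 42.5 -13 [360.9 232. ]
11 -42.5 -13 [202.2 232. ]
-11 42.5 -13 [357.8 269.3]
11 42.5 -40 [374.  250.7]
11 0 0 [281.6 225. ]
11 6 0 [292.2 225. ]
11 0 -19 [281.4 236.2]
11 0 -30 [281.3 243.9]
11 7 -40 [296.9 251.8]
```

View pics/c1f.png

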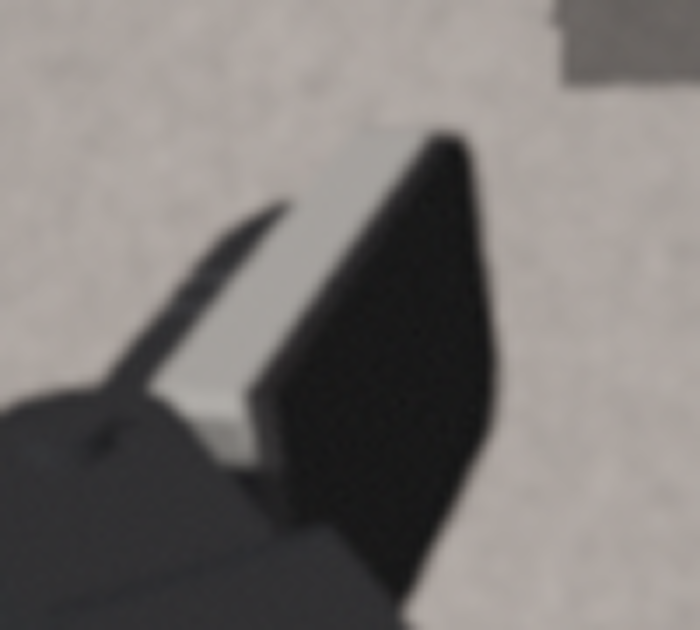

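The shut fingertips project about 35 mm short of where the reported TCP says they are. They show at row 249 instead of row 225, and the scene view agrees, so the fingers are hovering over the fin. I'll check this by touching the fin top gently.

Request:
{"name": "apply_moves", "arguments": {
  "deltas": [
    [0,0,2,0,0,0],
    [0,0,4,0,0,0],
    [0,0,4,0,0,0]
  ]
}}

```text
t: 6.35
position: [0.4714, 0.3409, 0.0083]
ee_rot: [-179.9, -0.0, 162.4]
ft_force: [-4.3, -2.6, 17.6]
finger_gap: -0.0001
```

Request:
{"name": "apply_moves", "arguments": {
  "deltas": [
    [0,0,1,0,0,0],
    [0,0,1.5,0,0,0]
  ]
}}

```text
t: 6.52
position: [0.4714, 0.3409, 0.0083]
ee_rot: [-180.0, 0.0, 162.4]
ft_force: [-6.5, -4.7, 22.1]
finger_gap: 0.0002
```

Request:
{"name": "apply_moves", "arguments": {
  "deltas": [
    [0,0,-5,0,0,0],
    [0,0,-8,0,0,0],
    [0,0,-8,0,0,0],
    [0,0,-8,0,0,0],
    [0,0,-8,0,0,0],
    [0,0,-8,0,0,0],
    [0,0,-8,0,0,0],
    [0,0,-8,0,0,0]
  ],
  "gripper": 1
}}

```text
t: 7.18
position: [0.4713, 0.3408, 0.016]
ee_rot: [-180.0, -0.0, 162.4]
ft_force: [0.7, 0.4, 0.3]
finger_gap: 0.0853
```

```bash
python3 - <<'E'
from h import *
from workcell import bot
s=bot.state()
R=Ro.from_euler("xyz",[180,0,162.45],degrees=True).as_matrix()
print(s["ft_force"],s["finger_gap"],delta(s,[.4715,.3406,-.022],R))
d=snap(bot,"wrist","w4")
c=load("pics/w3.npz")
for f in ("w1","w2"): pass
m=hsvmask(d,(100,110,25),(125,255,255)); m[320:]=0
i=cv2.findContours(m,cv2.RETR_CCOMP,cv2.CHAIN_APPROX_NONE)
for cc,h in zip(i[0],i[1][0]):
    if h[3]>=0 and cv2.contourArea(cc)>40:
        M=cv2.moments(cc); u,v=M["m10"]/M["m00"],M["m01"]/M["m00"]; print(u,v,cv2.contourArea(cc),onz(d,u,v,.003,True)*1000)
E
```

```text
[0.74120429 0.42809921 0.28009685] 0.08531077691901832 (array([-0.3, -0.2, 38. ]), array([-0.04, -0.  , -0.02]))
281.24963103520975 150.3122917984398 3952.5 [421.76488354 356.25209798   3.        ]
```

View pics/w4.png

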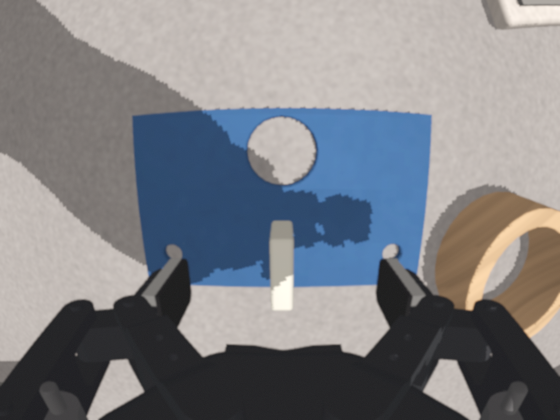

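Request:
{"name": "apply_moves", "arguments": {
  "deltas": [
    [0,0,15,0,0,0],
    [0,0,26,0,0,0],
    [0,0,33,0,0,0],
    [0,0,37,0,0,0],
    [0,0,37,0,0,0]
  ]
}}

```text
t: 7.65
position: [0.4706, 0.3403, -0.0221]
ee_rot: [-179.9, -0.1, 162.4]
ft_force: [-0.0, -0.7, 0.4]
finger_gap: 0.0857
```

Request:
{"name": "apply_moves", "arguments": {
  "deltas": [
    [0,0,0,0,0,0],
    [0,0,0,0,0,0],
    [0,0,0,0,0,0],
    [0,0,0,0,0,0],
    [0,0,0,0,0,0],
    [0,0,0,0,0,0],
    [0,0,0,0,0,0],
    [0,0,0,0,0,0],
    [0,0,0,0,0,0],
    [0,0,0,0,0,0]
  ],
  "gripper": -1,
  "squeeze": 80
}}

```text
t: 8.48
position: [0.4709, 0.3405, -0.0216]
ee_rot: [-179.9, -0.0, 162.4]
ft_force: [-0.8, -1.2, 5.0]
finger_gap: 0.0109
```

```bash
python3 - <<'E'
from h import *
from workcell import bot
s=bot.state(); print(s["ft_force"],s["finger_gap"])
d=snap(bot,"wrist","w5")
E
```

```text
[-0.84707592 -1.15389467  4.98979544] 0.010890154024169424
```

View pics/w5.png

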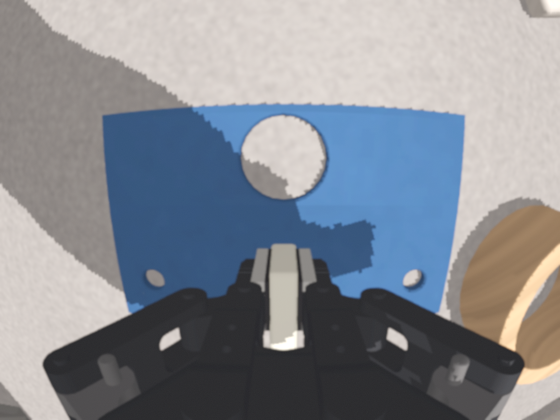

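Request:
{"name": "apply_moves", "arguments": {
  "deltas": [
    [0,0,-4,0,0,0],
    [0,0,-12,0,0,0],
    [0,0,-25,0,0,0],
    [0,0,-45,0,0,0],
    [0,0,-65,0,0,0],
    [0,0,-85,0,0,0],
    [0,0,-100,0,0,0],
    [0,0,-100,0,0,0],
    [0,0,-100,0,0,0]
  ]
}}

```text
t: 9.28
position: [0.4713, 0.3409, 0.079]
ee_rot: [-180.0, 0.0, 162.4]
ft_force: [-0.6, 0.2, -2.9]
finger_gap: 0.011
```

```bash
python3 - <<'E'
from h import *
from workcell import bot
s=bot.state(); print(s["ft_force"],s["torque"],s["finger_gap"])
d=snap(bot,"wrist","w6"); p,Rt=tool(s)
for f,h in (("w5",None),("w6",None)):
    d=load("pics/%s.npz"%f); m=hsvmask(d,(100,110,25),(125,255,255)); m[340:]=0
    i=cv2.findContours(m,cv2.RETR_CCOMP,cv2.CHAIN_APPROX_NONE)
    for cc,h in zip(i[0],i[1][0]):
        if h[3]>=0 and cv2.contourArea(cc)>40:
            M=cv2.moments(cc); u,v=M["m10"]/M["m00"],M["m01"]/M["m00"]; print(f,u.__round__(1),round(v,1),cv2.contourArea(cc))
    c=max(cv2.findContours(m,cv2.RETR_EXTERNAL,cv2.CHAIN_APPROX_NONE)[0],key=cv2.contourArea); print(cv2.approxPolyDP(c,5,True)[:,0].tolist())
o,Rc=camin(d,s); print(o*1000,Rc.round(3))
E
```

```text
[-0.61919761  0.15430932 -2.92746204] [-0.08123931 -0.02383839  0.01845465] 0.011048392653326742
w5 411.7 277.7 305.5
w5 154.8 277.6 308.0
w5 283.0 156.8 5983.5
[[103, 117], [111, 215], [132, 312], [185, 287], [222, 295], [240, 263], [273, 242], [310, 247], [342, 295], [359, 298], [365, 289], [382, 288], [438, 309], [456, 211], [463, 116], [245, 105]]
w6 411.7 278.0 321.0
w6 154.8 277.8 339.5
w6 283.0 156.9 5952.5
[[103, 117], [108, 190], [130, 311], [185, 287], [222, 295], [240, 263], [273, 242], [310, 247], [342, 295], [359, 298], [367, 288], [382, 288], [437, 310], [455, 217], [463, 116], [233, 105]]
[  65.7241206     0.73411353 -174.77495989] [[ 0.    -0.966 -0.259]
 [ 1.     0.     0.001]
 [-0.001 -0.259  0.966]]
```

View pics/w6.png

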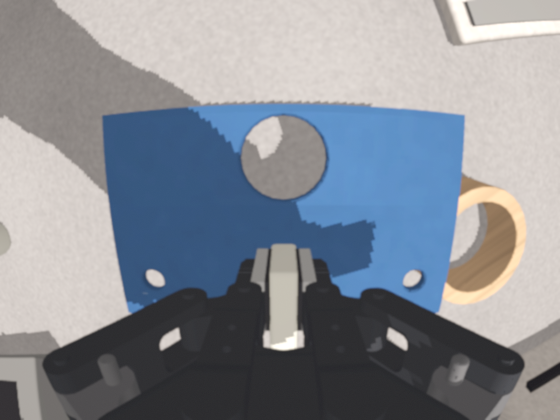

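```bash
cat > ct.py <<'E'
from h import *
# cover in tool frame from w5 (cover flat on table)
d=load("pics/w5.npz"); s={"position":[.4709,.3405,-.0216],"ee_rot":[-179.95,-.03,162.42]}
p,Rt=tool(s)
H=[onz(d,411.7,277.7,.003,True),onz(d,154.8,277.6,.003,True),onz(d,283,156.8,.003,True)]
L,Rr,W=[Rt.T@(h-p)*1000 for h in H]
if __name__=="__main__":
    print(L,Rr,W,np.linalg.norm(L-Rr),np.linalg.norm((L+Rr)/2-W)); mid=(L+Rr)/2; print("yaw err",np.degrees(np.arctan2(-(L-Rr)[0],(L-Rr)[1])))
    o=mid+ (W-mid)*33/63; print("origin in tool",o, "underside z",21.6)
E
python3 ct.py
python3 - <<'E'
from h import *
from workcell import bot
s=bot.state(); q=[.588,-.0658,-2.6]
R=panelR(q[2]); o=np.array([q[0],q[1],.095]); RT=R@np.diag([-1.,-1,1])@FLIP
print("RT",RT.round(2), Ro.from_matrix(RT).as_euler("xyz",degrees=True))
oc=np.array([.0220,.0,-.0216])
for h in (.12,.06): print(h,(o+R@[0,0,h]-RT@oc).round(4),delta(s,o+R@np.array([0,0,h])-RT@oc,RT))
print(delta(s,[.44,.18,.19],RT))
E
```

```text
[-11.68848249  70.71100058 -24.66783982] [-11.7826115  -69.02543964 -24.54594603] [ 51.64701973   0.7075056  -24.57358783] 139.73652509122186 63.3827198337273
yaw err -0.03859547488857234
origin in tool [ 21.4648451    0.77192221 -24.5894474 ] underside z 21.6
RT [[-0.77  0.05  0.64]
 [ 0.03  1.   -0.03]
 [-0.64  0.   -0.77]] [180.   40.  177.4]
0.12 [ 0.5417 -0.0637  0.1845] (array([-189.5, -364.1, -106.1]), array([ -5.33, -39.84, -14.32]))
0.06 [ 0.5802 -0.0654  0.1386] (array([-226.8, -354. ,  -60.2]), array([ -5.33, -39.84, -14.32]))
(array([ -19. , -162.4, -111.8]), array([ -5.33, -39.84, -14.32]))
```

Request:
{"name": "apply_moves", "arguments": {
  "deltas": [
    [-2,-10,-20,0,-1,0],
    [-5,-30,-50,0,-4,-1],
    [-15,-60,-75,-1,-8,-3],
    [-30,-90,-95,-1.5,-12,-4.5],
    [-50,-122,-106,-2,-16,-6],
    [-70,-155,-106,-2.7,-20,-7.5],
    [-90,-188,-106,-3.3,-25,-9],
    [-110,-222,-106,-4,-30,-10.5],
    [-130,-255,-106,-4.5,-34,-12],
    [-150,-290,-106,-5,-38,-13.5],
    [-170,-325,-106,-5.3,-39.8,-14.3],
    [-182,-350,-106,-5.3,-39.8,-14.3]
  ]
}}

```text
t: 10.33
position: [0.5353, -0.0502, 0.1813]
ee_rot: [-179.9, 39.8, 177.5]
ft_force: [-0.3, -0.4, -3.2]
finger_gap: 0.0106
```

```bash
cat > pl.py <<'E'
from h import *
from workcell import bot
import sys
def tgt(h,dx=0,dy=0,q=(.588,-.0656,-2.6),oc=(.0215,0,-.0216)):
    R=panelR(q[2]); o=np.array([q[0],q[1],.095]); RT=R@np.diag([-1.,-1,1])@FLIP
    return o+R@np.array([dx,dy,h])-RT@np.array(oc),RT
def rep():
    s=bot.state(); p,Rt=tool(s); p0,RT=tgt(0); R=panelR(-2.6)
    print("t",round(s["t"],2),"cover in panel mm",(R.T@(p-p0)*1000).round(2),"rot err(tool)",Ro.from_matrix(RT.T@Rt).as_rotvec(degrees=True).round(2),"F panel",(R.T@s["ft_force"]).round(1),"M",(R.T@s["torque"]).round(2),"gap",s["finger_gap"].round(4),"j",s["joint_pos"].round(0))
    return s
E
python3 - <<'E'
from pl import *
s=rep(); print(delta(s,*tgt(.09)),delta(s,*tgt(.05)))
E
```

```text
Traceback (most recent call last):
  File "pl.py", line 9, in rep
    print("t",round(s["t"],2),"cover in panel mm",(R.T@(p-p0)*1000).round(2),"rot err(tool)",Ro.from_matrix(RT.T@Rt).as_rotvec(degrees=True).round(2),"F panel",(R.T@s["ft_force"]).round(1),"M",(R.T@s["torque"]).round(2),"gap",s["finger_gap"].round(4),"j",s["joint_pos"].round(0))
                                                                                                                                                                                                                                  ^^^^^^^^^^^^^^^^^^^^^
AttributeError: 'float' object has no attribute 'round'
```

```bash
sed -i 's/s\["finger_gap"\].round(4)/round(s["finger_gap"],4)/' pl.py
python3 - <<'E'
from pl import *
s=rep(); print(delta(s,*tgt(.06)),delta(s,*tgt(.045)))
E
```

```text
t 10.33 cover in panel mm [ -6.87  13.   121.97] rot err(tool) [ 0.06  0.15 -0.04] F panel [-2.3 -0.4 -2.3] M [0.05 0.95 0.04] gap 0.0106 j [ -7. -11. -46.  15.   3.  -4.]
(array([ -7. , -12.9,  62. ]), array([-0.06, -0.15,  0.04])) (array([ -7.1, -12.9,  77. ]), array([-0.06, -0.15,  0.04]))
```

Request:
{"name": "apply_moves", "arguments": {
  "deltas": [
    [-7,-13,5,0,-0.15,0],
    [-7,-13,20,0,-0.15,0],
    [-7,-13,40,0,-0.15,0],
    [-7,-13,55,0,-0.15,0],
    [-7,-13,66,0,-0.15,0],
    [-7,-13,72,0,-0.15,0],
    [-7,-13,72,0,-0.15,0],
    [-7,-13,72,0,-0.15,0]
  ]
}}

```text
t: 11.0
position: [0.5852, -0.0654, 0.1293]
ee_rot: [-179.9, 39.9, 177.5]
ft_force: [0.2, 0.3, -2.8]
finger_gap: 0.011
```

```bash
python3 - <<'E'
from pl import *
s=rep()
snap(bot,"wrist","w7"); snap(bot,"scene","s7")
crop(load("pics/w7.npz"),90,90,480,330,2,"c7.png"); crop(load("pics/s7.npz"),190,170,320,280,6,"c7s.png")
E
```

```text
t 11.0 cover in panel mm [-1.6   0.11 49.63] rot err(tool) [ 0.05  0.15 -0.04] F panel [-1.7  0.3 -2.3] M [-0.02  0.97  0.01] gap 0.011 j [ -9.  -1. -47.   4.   4.  -5.]
```

View pics/c7.png

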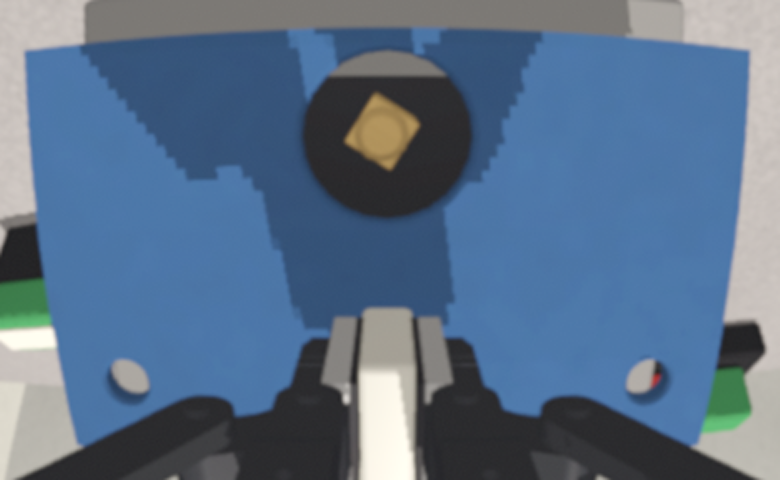

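View pics/c7s.png

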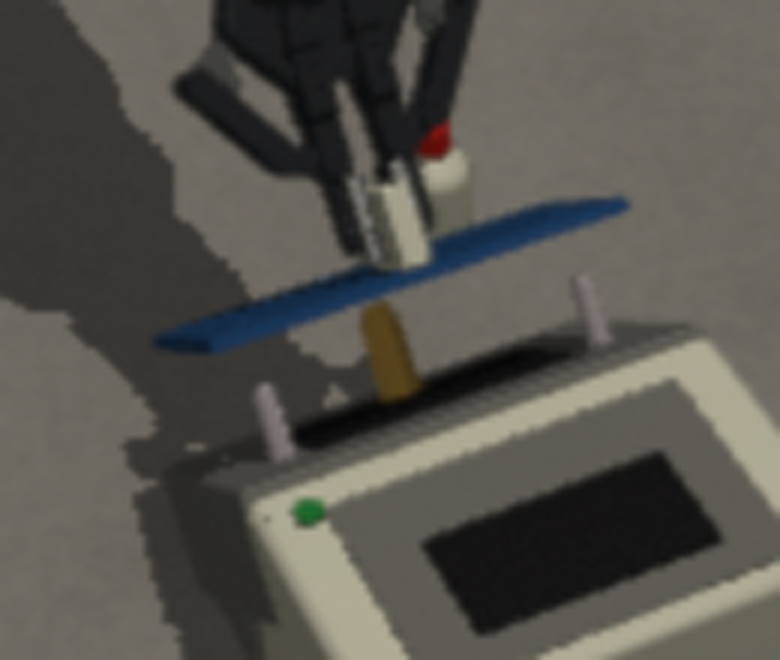

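```bash
python3 - <<'E'
from pl import *
d=load("pics/w7.npz"); crop(d,255,130,310,180,12,"c7sh.png")
q=(.588,-.0656,-2.6); R=panelR(q[2]); o=np.array([q[0],q[1],.095])
A=lambda x,y:(90+(x+.5)/2-.5,90+(y+.5)/2-.5)
P=lambda uv,z:(R.T@(onplane(d,*uv,o+R@np.array([0,0,z]),R[:,2],True)-o))*1000
print("tip",P(A(381,135),.040))
C=np.array([P(A(*c),.033) for c in [(378,92),(345,141),(390,170),(420,126)]]); print(C.round(1), C.mean(0))
for i in range(4):
    e=C[(i+1)%4]-C[i]; print(np.linalg.norm(e).round(1),np.degrees(np.arctan2(e[1],e[0])).round(1))
m=hsvmask(d,(100,110,25),(125,255,255)); i=cv2.findContours(m,cv2.RETR_CCOMP,cv2.CHAIN_APPROX_NONE)
for cc,h in zip(*[i[0],i[1][0]]):
    if h[3]>=0 and cv2.contourArea(cc)>40:
        M=cv2.moments(cc); u,v=M["m10"]/M["m00"],M["m01"]/M["m00"]; print(u,v,cv2.contourArea(cc),P((u,v),.0496+.003))
E
```

```text
tip [-29.83323437  -0.51025834  40.        ]
[[-40.5  -1.3  33. ]
 [-27.6 -10.   33. ]
 [-19.9   1.8  33. ]
 [-31.6   9.6  33. ]] [-2.98958853e+01  1.21180487e-02  3.30000000e+01]
15.5 -34.0
14.1 56.8
14.0 146.2
14.1 -129.1
411.4477945281965 278.04466778336126 298.5 [32.28343798 70.68223719 52.6       ]
154.7059447983015 277.7611464968153 314.0 [ 32.16125453 -68.804294    52.6       ]
283.27609753238374 156.28389308950239 5687.0 [-31.45138102   0.99586262  52.6       ]
```

View pics/c7sh.png

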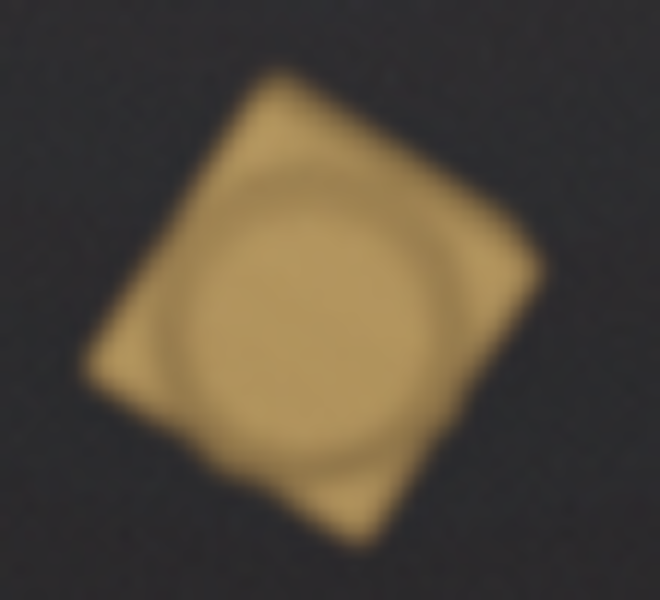

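```bash
python3 - <<'E'
from pl import *
s=rep(); print(delta(s,*tgt(.033,0,-.0011)))
E
```

```text
t 11.1 cover in panel mm [-3.000e-01  4.000e-02  5.031e+01] rot err(tool) [ 0.06  0.02 -0.05] F panel [-0.7 -0.7 -2. ] M [0.05 0.94 0.01] gap 0.0111 j [ -9.  -1. -47.   4.   4.  -5.]
(array([-0.3, -1.1, 17.3]), array([-0.06, -0.02,  0.05]))
```

Request:
{"name": "apply_moves", "arguments": {
  "deltas": [
    [0,-1,6,0,0,0],
    [0,-1.1,12,0,0,0],
    [0,-1.1,17,0,0,0],
    [0,-1.1,17,0,0,0],
    [0,-1.1,17,0,0,0]
  ]
}}

```text
t: 11.52
position: [0.5965, -0.067, 0.117]
ee_rot: [-179.9, 39.9, 177.5]
ft_force: [-0.1, -0.6, -2.7]
finger_gap: 0.011
```

```bash
python3 - <<'E'
from pl import *
s=rep()
snap(bot,"wrist","w8"); snap(bot,"scene","s8")
d=load("pics/w8.npz")
a=cv2.resize(d["frame"][255:300,130:185,::-1],None,fx=7,fy=7,interpolation=cv2.INTER_CUBIC);b=cv2.resize(d["frame"][255:300,385:440,::-1],None,fx=7,fy=7,interpolation=cv2.INTER_CUBIC)
cv2.imwrite("pics/c8.png",np.hstack([a,b])); crop(load("pics/s8.npz"),190,170,320,280,6,"c8s.png")
E
```

```text
t 11.52 cover in panel mm [-0.76 -1.02 32.93] rot err(tool) [ 0.05  0.07 -0.05] F panel [-1.8 -0.6 -2. ] M [-0.    0.9  -0.02] gap 0.011 j [ -9.   2. -48.   1.   4.  -5.]
```

View pics/c8.png

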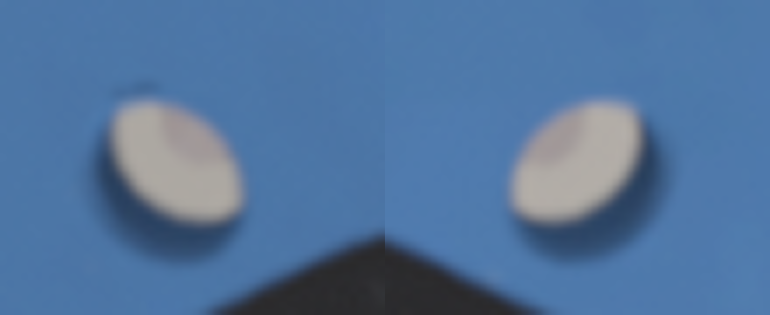

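View pics/c8s.png

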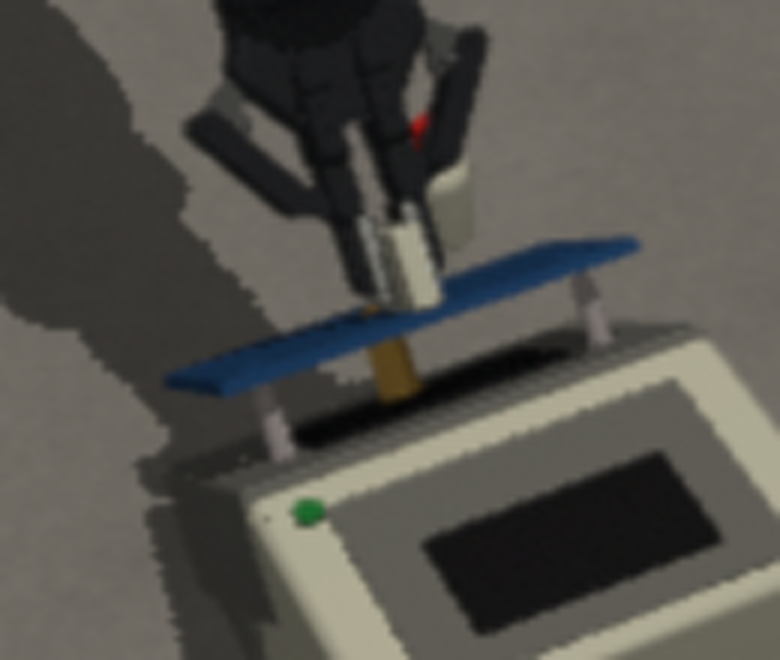

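```bash
python3 - <<'E'
from pl import *
d=load("pics/w8.npz")
import json
# pose at image time
R=panelR(-2.6); RT=tgt(0)[1]; p=tgt(.03293,-.00076,-.00102)[0]
for s,(u0,side) in ((1,(385,"L")),(-1,(130,"R"))):
    for nm,z in (("front rim",6),("tip",-3+.0)):
        c=np.array([33,70*s,z])
        X=np.array([.0215,.00077,-.0216])+np.array([-c[0],c[1],-c[2]])/1000
        u=proj(d,p+RT@X,True); print(side,nm,u.round(1),((u-[u0,255]+.5)*7).round(0))
E
```

```text
L front rim [413.9 279.1] [206. 172.]
L tip [408.3 272. ] [166. 122.]
R front rim [152.  278.9] [158. 171.]
R tip [157.7 271.9] [198. 121.]
```

The pin tips show centred in both holes, within about 0.4 mm of prediction. I'll slide on now.

Request:
{"name": "apply_moves", "arguments": {
  "deltas": [
    [0,0,3,0,0,0],
    [0,0,6,0,0,0],
    [0,0,9,0,0,0],
    [0,0,12,0,0,0],
    [0,0,12,0,0,0]
  ]
}}

```text
t: 12.03
position: [0.6044, -0.0674, 0.1076]
ee_rot: [-179.9, 39.9, 177.5]
ft_force: [0.3, -0.3, -3.3]
finger_gap: 0.0107
```

```bash
python3 - <<'E'
from pl import *
s=rep()
E
```

```text
t 12.03 cover in panel mm [-0.76 -1.04 20.67] rot err(tool) [ 0.05  0.07 -0.05] F panel [-1.9 -0.3 -2.7] M [0.01 0.96 0.01] gap 0.0107 j [ -8.   3. -48.  -1.   4.  -5.]
```

No contact yet. Continuing.

Request:
{"name": "apply_moves", "arguments": {
  "deltas": [
    [0,0,3,0,0,0],
    [0,0,6,0,0,0],
    [0,0,9,0,0,0],
    [0,0,12,0,0,0],
    [0,0,14,0,0,0],
    [0,0,16,0,0,0],
    [0,0,17,0,0,0],
    [0,0,17,0,0,0]
  ]
}}

```text
t: 12.7
position: [0.6154, -0.0679, 0.0944]
ee_rot: [-179.9, 39.9, 177.5]
ft_force: [-0.3, 0.5, -3.6]
finger_gap: 0.0105
```

```bash
python3 - <<'E'
from pl import *
s=rep()
E
```

```text
t 12.7 cover in panel mm [-0.88 -1.06  3.47] rot err(tool) [ 0.05  0.09 -0.04] F panel [-2.6  0.5 -2.5] M [ 0.01  0.95 -0.02] gap 0.0105 j [ -8.   6. -48.  -3.   4.  -4.]
```

Request:
{"name": "apply_moves", "arguments": {
  "deltas": [
    [0,0,1,0,0,0],
    [0,0,2,0,0,0],
    [0,0,3,0,0,0],
    [0,0,3.5,0,0,0],
    [0,0,3.5,0,0,0]
  ]
}}

```text
t: 13.12
position: [0.6175, -0.068, 0.0918]
ee_rot: [-179.9, 39.9, 177.5]
ft_force: [-3.9, 1.2, 0.2]
finger_gap: 0.0107
```

```bash
python3 - <<'E'
from pl import *
s=rep()
E
```

```text
t 13.12 cover in panel mm [-0.83 -1.06  0.14] rot err(tool) [ 0.05  0.07 -0.04] F panel [-2.9  1.1  2.7] M [0.07 0.99 0.04] gap 0.0107 j [ -8.   6. -48.  -4.   4.  -4.]
```

Request:
{"name": "apply_moves", "arguments": {
  "deltas": [
    [0,0,0.8,0,0,0],
    [0,0,1.4,0,0,0],
    [0,0,1.4,0,0,0]
  ]
}}

```text
t: 13.37
position: [0.6176, -0.068, 0.0918]
ee_rot: [-179.9, 40.0, 177.5]
ft_force: [-24.3, 1.2, 21.6]
finger_gap: 0.0113
```

```bash
python3 - <<'E'
from pl import *
s=rep(); snap(bot,"wrist","w9"); snap(bot,"scene","s9")
crop(load("pics/w9.npz"),90,90,480,330,2,"c9.png"); crop(load("pics/s9.npz"),190,170,320,280,6,"c9s.png")
E
```

```text
t 13.37 cover in panel mm [-0.8  -1.04  0.08] rot err(tool) [ 0.05  0.01 -0.04] F panel [-4.8  0.1 32.2] M [0.09 1.56 0.08] gap 0.0113 j [ -8.   6. -48.  -4.   4.  -4.]
```

View pics/c9.png

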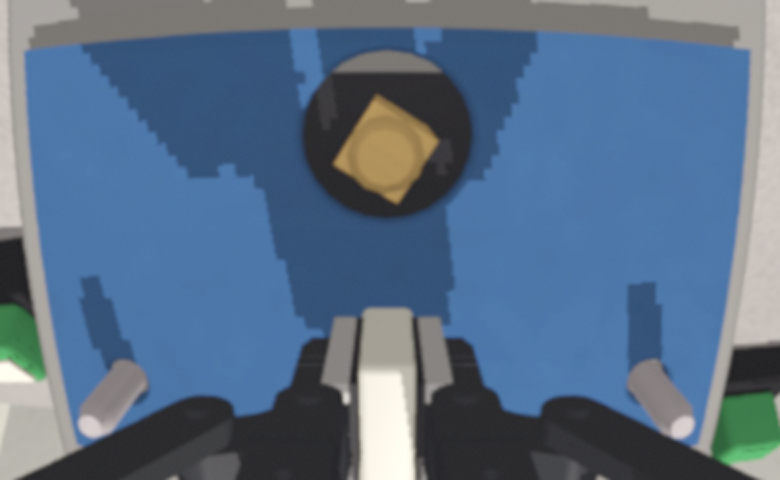

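View pics/c9s.png

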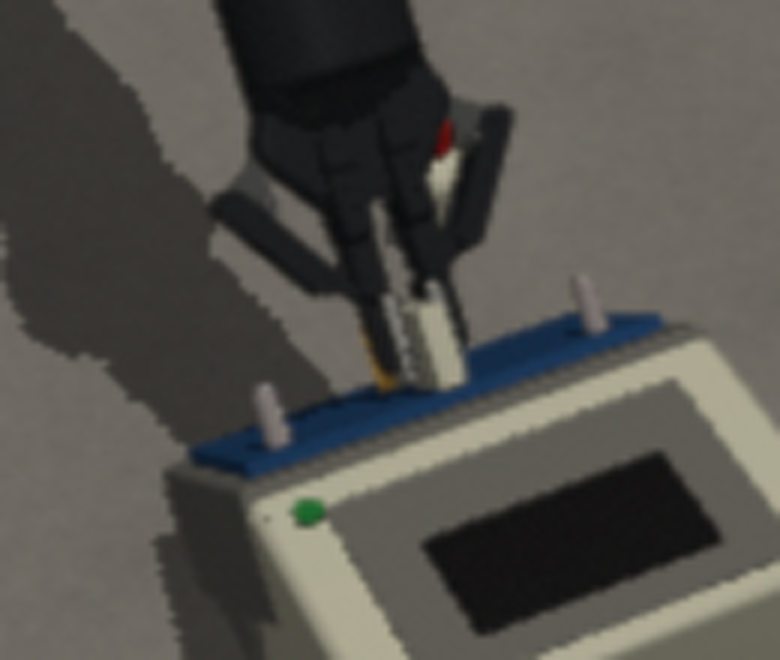

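The cover is flush and both pins come through its holes. I'll ease the push and release.

Request:
{"name": "apply_moves", "arguments": {
  "deltas": [
    [0,0,-0.8,0,0,0],
    [0,0,-0.8,0,0,0],
    [0,0,-0.8,0,0,0],
    [0,0,-0.8,0,0,0],
    [0,0,-0.8,0,0,0],
    [0,0,-0.8,0,0,0]
  ],
  "gripper": -0.3
}}

```text
t: 13.97
position: [0.6173, -0.068, 0.0924]
ee_rot: [-179.9, 40.0, 177.5]
ft_force: [-0.3, -0.8, -0.9]
finger_gap: 0.0296
```

```bash
python3 - <<'E'
from pl import *
s=rep()
E
```

```text
t 13.97 cover in panel mm [-0.71 -1.06  0.72] rot err(tool) [ 0.05  0.01 -0.04] F panel [-0.7 -0.8 -0.5] M [ 0.01  0.58 -0.03] gap 0.0296 j [ -8.   6. -48.  -4.   4.  -4.]
```

Request:
{"name": "apply_moves", "arguments": {
  "deltas": [
    [0,0,-10,0,0,0],
    [0,0,-25,0,0,0],
    [0,0,-45,0,0,0],
    [0,0,-70,0,0,0],
    [0,0,-95,0,0,0],
    [0,0,-110,0,0,0],
    [0,0,-110,0,0,0],
    [0,0,-110,0,0,0]
  ]
}}

```text
t: 14.63
position: [0.5468, -0.0648, 0.1781]
ee_rot: [-179.9, 40.1, 177.5]
ft_force: [-0.2, -0.9, -0.4]
finger_gap: 0.0297
```

```bash
python3 - <<'E'
from pl import *
s=rep(); snap(bot,"wrist","w10"); snap(bot,"top","t10")
crop(load("pics/w10.npz"),130,60,430,270,2.6,"c10.png") if 0 else None
d=load("pics/w10.npz"); cv2.imwrite("pics/c10.png",cv2.resize(d["frame"][60:260,150:420,::-1],(756,560),interpolation=cv2.INTER_CUBIC))
dn=lambda yaw: Ro.from_euler("xyz",[180,0,yaw],degrees=True).as_matrix()
print(delta(s,[.37,-.30,.16],dn(-180)),delta(s,[.45,-.2,.2],dn(-180)))
E
```

```text
t 14.63 cover in panel mm [  0.36  -1.07 111.76] rot err(tool) [ 0.08 -0.15 -0.05] F panel [-0.4 -0.9 -0.2] M [-0.01  0.61 -0.07] gap 0.0297 j [ -9.  -9. -46.  13.   4.  -5.]
(array([ 138.7, -243. ,  -92.8]), array([-1.  , 40.14, -2.48])) (array([  55.2, -139.5,  -74.9]), array([-1.  , 40.14, -2.48]))
```

View pics/c10.png

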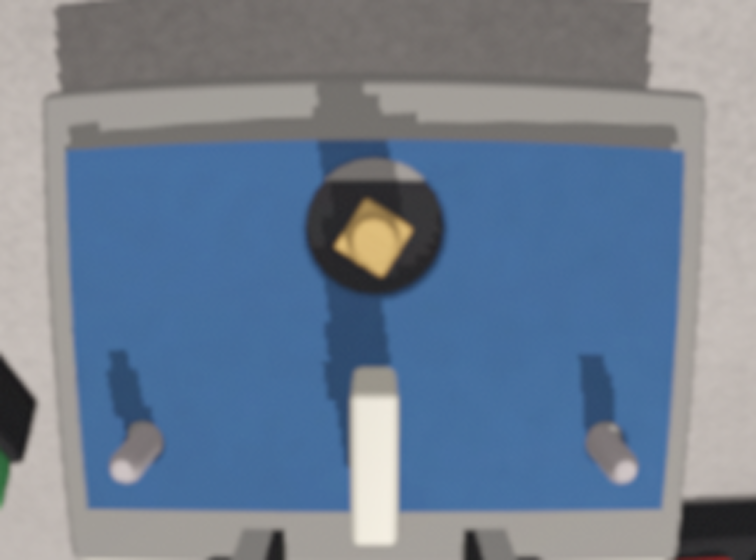

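Request:
{"name": "apply_moves", "arguments": {
  "deltas": [
    [5,-15,-20,0,0,0],
    [15,-45,-45,0,0,0],
    [28,-75,-65,0,4,0],
    [42,-105,-75,-0.2,10,-0.5],
    [56,-135,-80,-0.4,16,-1],
    [72,-165,-85,-0.5,22,-1.3],
    [88,-195,-88,-0.7,28,-1.7],
    [104,-220,-90,-0.9,34,-2],
    [120,-243,-92,-1,40,-2.5],
    [138,-265,-92,-1,40,-2.5],
    [138,-285,-92,-1,40,-2.5],
    [138,-290,-92,-1,40,-2.5]
  ],
  "gripper": 1
}}

```text
t: 15.73
position: [0.3684, -0.3491, 0.1555]
ee_rot: [179.9, -0.2, 179.9]
ft_force: [0.2, 0.2, -0.3]
finger_gap: 0.0854
```

```bash
python3 - <<'E'
from pl import *
s=bot.state(); print(s["t"],s["position"],s["ee_rot"],s["joint_pos"])
snap(bot,"wrist","w11")
d=load("pics/w10.npz"); A=lambda x,y:(150+(x+.5)/2.8-.5,60+(y+.5)/2.8-.5)
q=(.588,-.0656,-2.6); R=panelR(q[2]); o=np.array([q[0],q[1],.095])
P=lambda uv,z:(R.T@(onplane(d,*uv,o+R@np.array([0,0,z]),R[:,2],True)-o))*1000
print("tip",P(A(374,238),.04)); C=np.array([P(A(*c),.033) for c in [(368,197),(333,245),(381,279),(415,231)]]);print(C.round(1),C.mean(0))
for i in range(4):
    e=C[(i+1)%4]-C[i]; print(np.linalg.norm(e).round(1),np.degrees(np.arctan2(e[1],e[0])).round(1))
E
```

```text
15.7333 [ 0.36843537 -0.34905079  0.15554173] [179.85162094  -0.21454724 179.94338408] [-4.34260741e+01  1.32385435e+01 -7.88336948e+00  6.91359420e+01
 -3.94660972e-02 -4.33690916e+01]
tip [-30.58190707  -0.16899171  40.        ]
[[-40.6  -1.7  33. ]
 [-28.4 -10.6  33. ]
 [-19.7   1.6  33. ]
 [-32.   10.2  33. ]] [-30.17068912  -0.10621828  33.        ]
15.1 -36.0
15.0 54.3
15.0 145.2
14.7 -125.9
```

View pics/w11.png

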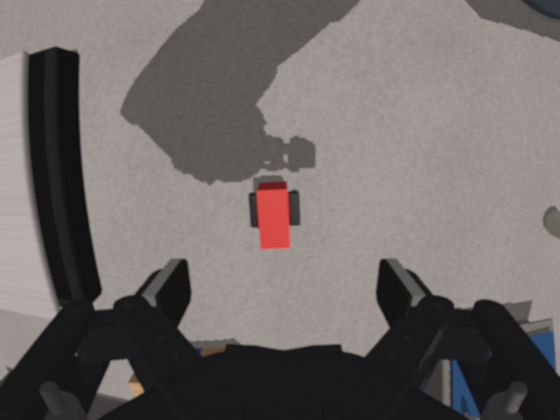

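```bash
python3 - <<'E'
from pl import *
d=load("pics/w11.npz"); crop(d,235,165,320,260,7,"c11.png")
h=cv2.cvtColor(np.ascontiguousarray(d["frame"]),cv2.COLOR_RGB2HSV)
m=((h[...,1]>150)&((h[...,0]<10)|(h[...,0]>170))&(h[...,2]>190)).astype(np.uint8)*255; m[:165]=0;m[260:]=0
c=max(cv2.findContours(m,cv2.RETR_EXTERNAL,cv2.CHAIN_APPROX_NONE)[0],key=cv2.contourArea)
P=np.array([onz(d,*p,.044,True)[:2] for p in c[:,0]]).astype(np.float32)*1000; print(cv2.minAreaRect(P),cv2.boundingRect(c))
E
```

```text
((386.5464782714844, -356.9810485839844), (54.82732009887695, 27.136425018310547), 2.5724756717681885) (257, 190, 32, 58)
```

View pics/c11.png

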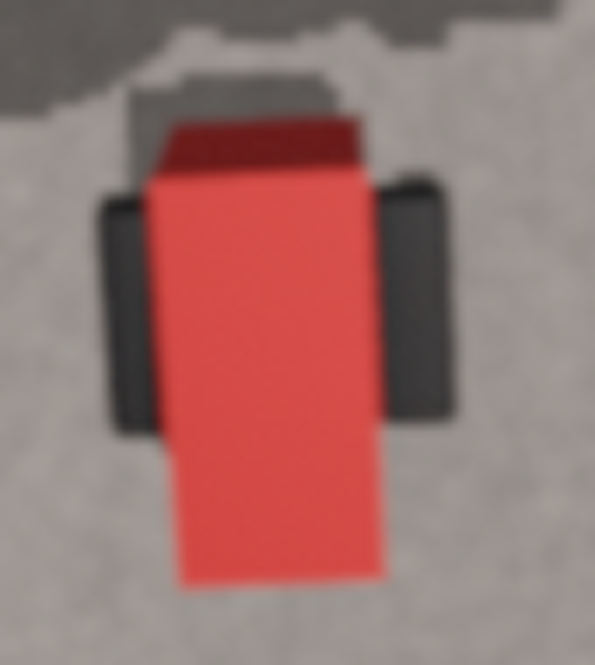

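```bash
python3 - <<'E'
from pl import *
s=bot.state()
R=Ro.from_euler("xyz",[180,0,182.6],degrees=True).as_matrix()
print(delta(s,[.3865,-.3577,-.020],R))
E
```

```text
(array([-18.3,  -9.3, 176.2]), array([ 0.12, -0.15, -2.68]))
```

Request:
{"name": "apply_moves", "arguments": {
  "deltas": [
    [-18.3,-9.3,20,0.1,-0.1,-2.7],
    [-18.3,-9.3,50,0.1,-0.1,-2.7],
    [-18.3,-9.3,80,0.1,-0.1,-2.7],
    [-18.3,-9.3,105,0.1,-0.1,-2.7],
    [-18.3,-9.3,125,0.1,-0.1,-2.7],
    [-18.3,-9.3,142,0.1,-0.1,-2.7],
    [-18.3,-9.3,156,0.1,-0.1,-2.7],
    [-18.3,-9.3,167,0.1,-0.1,-2.7],
    [-18.3,-9.3,175,0.1,-0.1,-2.7],
    [-18.3,-9.3,176,0.1,-0.1,-2.7]
  ]
}}

```text
t: 16.62
position: [0.386, -0.3563, -0.0212]
ee_rot: [179.9, -0.1, -177.3]
ft_force: [0.1, 1.4, 0.3]
finger_gap: 0.0854
```

Request:
{"name": "apply_moves", "arguments": {
  "deltas": [
    [0,0,0,0,0,0],
    [0,0,0,0,0,0],
    [0,0,0,0,0,0],
    [0,0,0,0,0,0],
    [0,0,0,0,0,0],
    [0,0,0,0,0,0],
    [0,0,0,0,0,0],
    [0,0,0,0,0,0]
  ],
  "gripper": -1,
  "squeeze": 60
}}

```text
t: 17.28
position: [0.3865, -0.3568, -0.0204]
ee_rot: [179.9, -0.1, -177.3]
ft_force: [-0.0, 0.4, 6.3]
finger_gap: 0.0272
```

```bash
python3 - <<'E'
from pl import *
s=bot.state(); print(s["position"],s["ee_rot"],s["ft_force"],s["finger_gap"])
snap(bot,"wrist","w12")
E
```

```text
[ 0.38650289 -0.35679471 -0.02041846] [ 1.79939691e+02 -7.66445723e-02 -1.77345254e+02] [-0.03831957  0.39716427  6.27985226] 0.027157664231572655
```

View pics/w12.png

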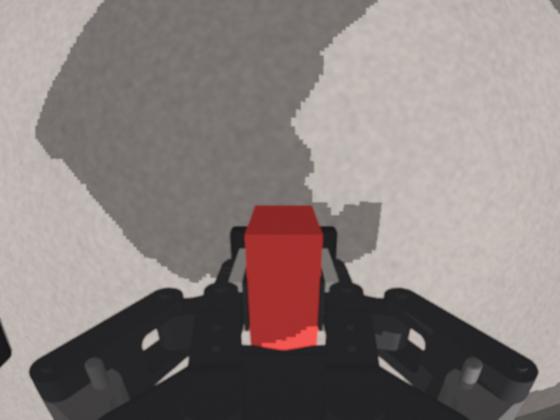

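```bash
python3 - <<'E'
from pl import *
s=bot.state(); p,Rt=tool(s); d=load("pics/w12.npz"); crop(d,230,195,335,360,4,"c12.png")
for v in (233,234,235): print(v,Rt.T@(onz(d,283.5,v,.044,True)-p)*1000)
for u in (246,321): print(u,Rt.T@(onz(d,u,236,.044,True)-p)*1000)
E
```

```text
233 [ 27.88886321   0.92621175 -64.37099726]
234 [ 27.50975471   0.92648163 -64.37147881]
235 [ 27.12984696   0.92675288 -64.37196138]
246 [ 26.71292412 -12.60929799 -64.38689694]
321 [ 26.70230535  14.47368333 -64.35808756]
```

View pics/c12.png

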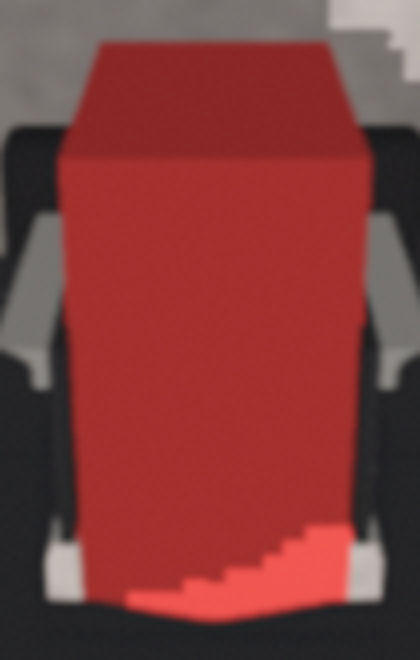

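Request:
{"name": "apply_moves", "arguments": {
  "deltas": [
    [0,0,-5,0,0,0],
    [0,0,-20,0,0,0],
    [0,0,-50,0,0,0],
    [0,0,-85,0,0,0],
    [0,0,-120,0,0,0],
    [0,0,-150,0,0,0],
    [0,0,-170,0,0,0],
    [0,0,-170,0,0,0]
  ]
}}

```text
t: 18.0
position: [0.3884, -0.3585, 0.1544]
ee_rot: [-179.8, 0.2, -177.4]
ft_force: [0.1, 0.3, -1.6]
finger_gap: 0.0273
```

```bash
cat > kn.py <<'E'
from h import *
from workcell import bot
Q=(.588,-.0656,-2.6); PR=panelR(Q[2]); PO=np.array([Q[0],Q[1],.095])
def ktgt(h,dx=-.0303,dy=-.00105,ang=-35.,oc=(-.0006,0,-.0204)):
    RT=PR@Ro.from_euler("z",ang,degrees=True).as_matrix()@np.diag([-1.,-1,1])@FLIP
    return PO+PR@np.array([dx,dy,h])-RT@np.array(oc),RT
def krep():
    s=bot.state(); p,Rt=tool(s); X=PR.T@(p+Rt@np.array([-.0006,0,-.0204])-PO)*1000
    K=PR.T@Rt@FLIP@np.diag([-1.,-1,1]); r=Ro.from_matrix(K).as_rotvec(degrees=True)
    print("t",round(s["t"],2),"knob in panel",X.round(2),"rot",r.round(2),"F",(PR.T@s["ft_force"]).round(1),"M",(PR.T@s["torque"]).round(2),"gap",round(s["finger_gap"],4),"j",s["joint_pos"].round(0)); return s
E
python3 - <<'E'
from kn import *
s=krep(); print(s["position"],s["ft_force"]); print(delta(s,*ktgt(.1)))
E
```

```text
t 18.0 knob in panel [ -90.94 -301.55  180.43] rot [ 1.62 39.75  5.11] F [-0.9  0.3 -1.3] M [-0.07 -0.01 -0.02] gap 0.0273 j [-43.  15.  -6.  69.  -0. -45.]
[ 0.38835019 -0.35852193  0.15436528] [ 0.14155244  0.29537168 -1.62231625]
(array([-138.4,  289.6,   17.5]), array([-10.61, -39.16,  38.66]))
```

Request:
{"name": "apply_moves", "arguments": {
  "deltas": [
    [-8,15,-8,-0.5,-2,2],
    [-20,40,-15,-1.5,-6,6],
    [-35,70,-18,-2.5,-10,10],
    [-50,102,-18,-3.7,-14,14],
    [-65,134,-15,-5,-18,18],
    [-80,166,-10,-6,-22,22],
    [-95,198,-5,-7,-26,26],
    [-110,228,2,-8,-30,30],
    [-123,256,9,-9.3,-34.5,34.5],
    [-132,278,14,-10.6,-39.2,38.7],
    [-138.4,289.6,17.5,-10.6,-39.2,38.7],
    [-138.4,289.6,17.5,-10.6,-39.2,38.7]
  ]
}}

```text
t: 19.0
position: [0.5097, -0.0598, 0.1324]
ee_rot: [154.4, 31.5, 135.2]
ft_force: [0.2, 0.4, -1.6]
finger_gap: 0.0273
```

```bash
python3 - <<'E'
from kn import *
s=krep(); print(delta(s,*ktgt(.06)))
E
```

```text
t 19.0 knob in panel [-35.45   1.87  99.48] rot [  0.05   0.29 -34.94] F [-1.   0.4 -1.3] M [ 0.04  0.74 -0.01] gap 0.0273 j [-10.  -9. -54.   6.   5.  29.]
(array([-6.2,  0.6, 39.5]), array([-0.04, -0.29,  0.06]))
```

Request:
{"name": "apply_moves", "arguments": {
  "deltas": [
    [-3,0.3,8,0,-0.3,0],
    [-6.2,0.6,20,0,-0.3,0],
    [-6.2,0.6,32,0,-0.3,0],
    [-6.2,0.6,39.5,0,-0.3,0],
    [-6.2,0.6,44,0,-0.3,0],
    [-6.2,0.6,44,0,-0.3,0],
    [-6.2,0.6,44,0,-0.3,0]
  ]
}}

```text
t: 19.58
position: [0.5416, -0.0645, 0.1017]
ee_rot: [154.4, 31.8, 135.0]
ft_force: [0.9, 0.5, -1.5]
finger_gap: 0.0271
```

```bash
python3 - <<'E'
from kn import *
s=krep(); print(delta(s,*ktgt(.04)))
snap(bot,"wrist","w13"); snap(bot,"scene","s13"); snap(bot,"top","t13")
crop(load("pics/s13.npz"),190,150,320,270,6,"c13s.png"); crop(load("pics/t13.npz"),240,150,350,250,6,"c13t.png")
krep()
E
```

```text
t 19.58 knob in panel [-30.69  -1.32  55.36] rot [ -0.07   0.06 -34.96] F [-0.3  0.5 -1.7] M [-0.02  0.82 -0.  ] gap 0.0271 j [-10.  -2. -55.  -2.   4.  30.]
(array([-0.2,  0.5, 15.4]), array([-0.08, -0.04,  0.04]))
t 19.73 knob in panel [-30.12  -1.15  55.83] rot [-4.000e-02 -2.000e-02 -3.495e+01] F [-1.1  0.7 -1. ] M [ 0.02  0.82 -0.  ] gap 0.0272 j [ -9.  -2. -55.  -2.   4.  30.]
```

View pics/w13.png

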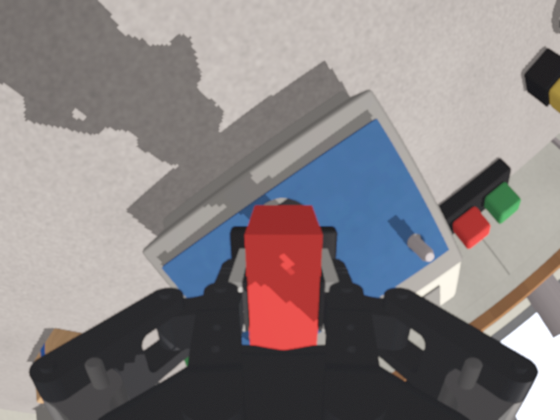

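View pics/c13s.png

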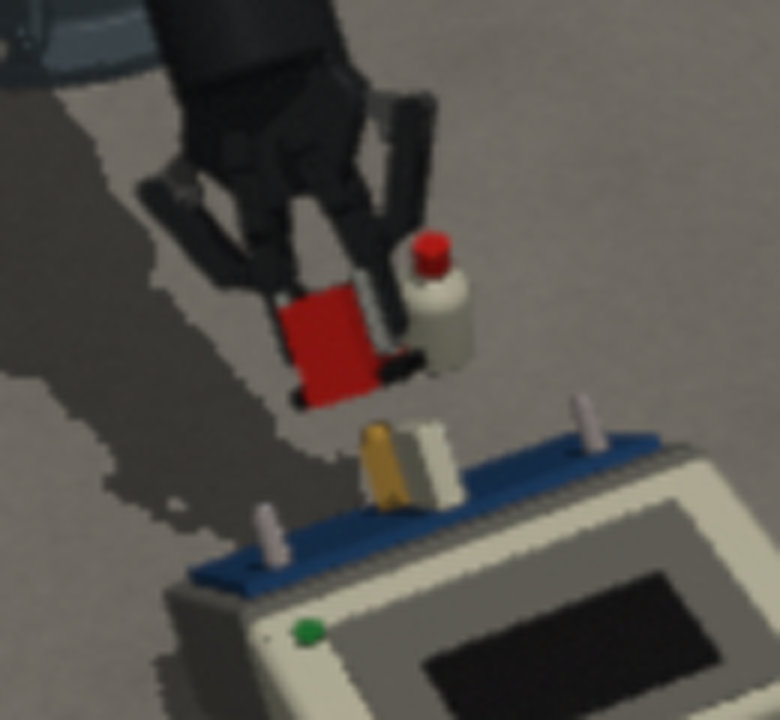

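```bash
python3 - <<'E'
from kn import *
sc=load("pics/s13.npz"); t=load("pics/t13.npz")
K=Ro.from_euler("z",-34.95,degrees=True).as_matrix()
f=lambda d,X,u0,v0:((proj(d,PO+PR@np.array(X)/1000)-[u0,v0]+.5)*6).round(0)
c=np.array([-30.7,-1.3,55.4])
for nm,X in [("tip",[-30.3,-1.05,40]),("foot6",[-30.3,-1.05,6]),("k flangeR",c+K@[18,-26,0]),("k flangeL",c+K@[18,26,0]),("barR",c+K@[28,-14,0]),("barL",c+K@[28,14,0]),("barRtop",c+K@[28,-14,44]),("barLtop",c+K@[28,14,44]),("finL",[52,5,40]),("finR",[52,-7,40])]: print(nm,"scene",f(sc,X,190,150),"top",f(t,X,240,150))
crop(t,240,150,350,250,6,"c13t.png")
E
```

```text
tip scene [375. 428.] top [334. 396.]
foot6 scene [400. 504.] top [332. 364.]
k flangeR scene [293. 417.] top [394. 416.]
k flangeL scene [406. 384.] top [318. 363.]
barR scene [311. 414.] top [389. 391.]
barL scene [372. 396.] top [348. 363.]
barRtop scene [278. 312.] top [393. 435.]
barLtop scene [339. 294.] top [351. 406.]
finL scene [445. 424.] top [334. 261.]
finR scene [417. 434.] top [357. 262.]
```

View pics/c13t.png

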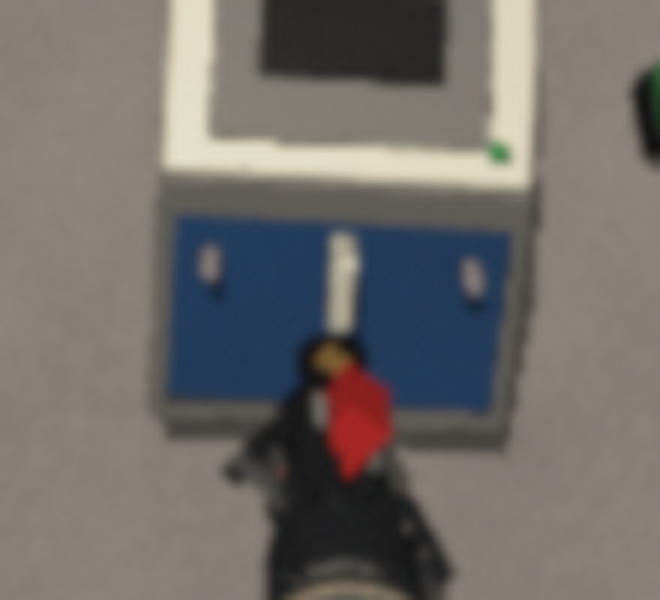

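```bash
python3 - <<'E'
from kn import *
K=Ro.from_euler("z",-34.95,degrees=True).as_matrix(); c=np.array([-30.5,-1.25,55.5])
for n,box in (("s13",(225,190,262,225)),("t13",(285,205,310,235))):
    d=load("pics/%s.npz"%n); h=cv2.cvtColor(np.ascontiguousarray(d["frame"]),cv2.COLOR_RGB2HSV)
    m=((h[...,1]>140)&((h[...,0]<8)|(h[...,0]>172))&(h[...,2]>60)).astype(np.uint8)*255
    z=np.zeros_like(m); z[box[1]:box[3],box[0]:box[2]]=m[box[1]:box[3],box[0]:box[2]]
    cc=max(cv2.findContours(z,cv2.RETR_EXTERNAL,cv2.CHAIN_APPROX_NONE)[0],key=cv2.contourArea)
    M=cv2.moments(z,True); hull=cv2.convexHull(cc)[:,0]
    V=np.array([proj(d,PO+PR@(c+K@[sx*28,sy*14,z_])/1000) for sx in(-1,1) for sy in (-1,1) for z_ in (0,44)]).astype(np.float32)
    H=cv2.convexHull(V); P=np.zeros_like(m); cv2.fillPoly(P,[np.round(H).astype(int)],255); MM=cv2.moments(P,True)
    print(n,"obs bbox",hull.min(0),hull.max(0),M["m00"],[M["m10"]/M["m00"],M["m01"]/M["m00"]],"pred",H[:,0].min(0),H[:,0].max(0),MM["m00"],[MM["m10"]/MM["m00"],MM["m01"]/MM["m00"]])
    print(cv2.approxPolyDP(cc,1.2,True)[:,0].tolist()); print(H[:,0].round(1).tolist())
E
```

```text
s13 obs bbox [236 198] [254 217] 262.0 [245.64885496183206, 206.4083969465649] pred [235.86069 195.27443] [258.28906 218.44876] 366.0 [247.08196721311475, 206.71038251366122]
[[248, 198], [240, 199], [236, 202], [241, 217], [253, 213], [252, 211], [254, 209], [251, 207]]
[[258.29998779296875, 211.60000610351562], [251.60000610351562, 215.5], [241.39999389648438, 218.39999389648438], [235.89999389648438, 201.5], [243.1999969482422, 198.3000030517578], [253.0, 195.3000030517578]]
t13 obs bbox [294 210] [304 229] 155.0 [298.8838709677419, 219.48387096774192] pred [286.3881  209.88171] [304.97556 233.82562] 291.0 [295.5189003436426, 221.96563573883162]
[[299, 210], [294, 214], [294, 224], [297, 229], [299, 229], [304, 223], [304, 215]]
[[305.0, 222.0], [293.5, 233.8000030517578], [286.5, 229.1999969482422], [286.3999938964844, 221.6999969482422], [297.5, 209.89999389648438], [304.29998779296875, 214.60000610351562]]
```

Request:
{"name": "apply_moves", "arguments": {
  "deltas": [
    [0,0,5,0,0,0],
    [0,0,10,0,0,0],
    [0,0,14,0,0,0],
    [0,0,17,0,0,0],
    [0,0,18,0,0,0],
    [0,0,18,0,0,0]
  ]
}}

```text
t: 20.23
position: [0.5533, -0.0648, 0.0881]
ee_rot: [154.4, 31.8, 135.0]
ft_force: [0.3, -0.3, -1.0]
finger_gap: 0.0273
```

```bash
python3 - <<'E'
from kn import *
s=krep(); print(delta(s,*ktgt(.03)))
E
```

```text
t 20.23 knob in panel [-30.52  -1.13  37.4 ] rot [-5.000e-02  3.000e-02 -3.495e+01] F [-0.4 -0.2 -0.9] M [0.01 0.82 0.02] gap 0.0273 j [ -9.   1. -55.  -5.   4.  30.]
(array([-0.1,  0.2,  7.4]), array([-0.06, -0.01,  0.05]))
```

Request:
{"name": "apply_moves", "arguments": {
  "deltas": [
    [0,0,1.5,0,0,0],
    [0,0,3,0,0,0],
    [0,0,4.5,0,0,0],
    [0,0,4.5,0,0,0]
  ]
}}

```text
t: 20.57
position: [0.5563, -0.0649, 0.0845]
ee_rot: [154.4, 31.8, 135.0]
ft_force: [-0.1, 0.6, -2.1]
finger_gap: 0.0274
```

```bash
python3 - <<'E'
from kn import *
s=krep()
E
```

```text
t 20.57 knob in panel [-30.53  -1.11  32.73] rot [-5.000e-02  3.000e-02 -3.494e+01] F [-1.4  0.6 -1.6] M [-0.02  0.76 -0.04] gap 0.0274 j [ -9.   2. -55.  -6.   4.  30.]
```

Request:
{"name": "apply_moves", "arguments": {
  "deltas": [
    [0,0,1.5,0,0,0],
    [0,0,3,0,0,0],
    [0,0,4.5,0,0,0],
    [0,0,5,0,0,0]
  ]
}}

```text
t: 20.9
position: [0.5596, -0.0651, 0.0805]
ee_rot: [154.4, 31.8, 135.0]
ft_force: [-0.7, -0.7, -1.4]
finger_gap: 0.0271
```

```bash
python3 - <<'E'
from kn import *
s=krep()
E
```

```text
t 20.9 knob in panel [-30.55  -1.11  27.53] rot [ -0.05   0.04 -34.94] F [-1.4 -0.7 -0.6] M [ 0.02  0.76 -0.01] gap 0.0271 j [ -9.   2. -55.  -7.   4.  30.]
```

Request:
{"name": "apply_moves", "arguments": {
  "deltas": [
    [0,0,3,0,0,0],
    [0,0,6,0,0,0],
    [0,0,9,0,0,0],
    [0,0,12,0,0,0],
    [0,0,15,0,0,0],
    [0,0,17,0,0,0],
    [0,0,18.5,0,0,0],
    [0,0,18.5,0,0,0]
  ]
}}

```text
t: 21.57
position: [0.5715, -0.0656, 0.0659]
ee_rot: [154.4, 31.8, 135.0]
ft_force: [0.0, 0.1, -1.7]
finger_gap: 0.0272
```

```bash
python3 - <<'E'
from kn import *
s=krep()
E
```

```text
t 21.57 knob in panel [-30.76  -1.12   8.7 ] rot [ -0.06   0.06 -34.95] F [-1.   0.1 -1.3] M [0.02 0.77 0.01] gap 0.0272 j [ -9.   5. -55. -10.   4.  30.]
```

Request:
{"name": "apply_moves", "arguments": {
  "deltas": [
    [0,0,1,0,0,0],
    [0,0,2,0,0,0],
    [0,0,3,0,0,0],
    [0,0,3,0,0,0]
  ]
}}

```text
t: 21.9
position: [0.5732, -0.0658, 0.064]
ee_rot: [154.4, 31.8, 135.0]
ft_force: [-7.4, -1.4, 8.0]
finger_gap: 0.0272
```

```bash
python3 - <<'E'
from kn import *
s=krep()
E
```

```text
t 21.9 knob in panel [-30.7   -1.15   6.15] rot [-5.000e-02  2.000e-02 -3.495e+01] F [-0.5 -1.7 10.8] M [ 0.09  0.89 -0.03] gap 0.0272 j [ -9.   6. -55. -11.   4.  30.]
```

Request:
{"name": "apply_moves", "arguments": {
  "deltas": [
    [0,0,0.6,0,0,0],
    [0,0,0.8,0,0,0],
    [0,0,0.8,0,0,0]
  ]
}}

```text
t: 22.15
position: [0.5733, -0.0658, 0.0641]
ee_rot: [154.3, 31.8, 135.0]
ft_force: [-14.1, -0.3, 14.9]
finger_gap: 0.0272
```

```bash
python3 - <<'E'
from kn import *
s=krep()
E
```

```text
t 22.15 knob in panel [-30.63  -1.16   6.13] rot [-4.000e-02 -3.000e-02 -3.495e+01] F [-1.2 -0.9 20.5] M [0.15 0.93 0.01] gap 0.0272 j [ -9.   6. -55. -11.   4.  30.]
```

Request:
{"name": "apply_moves", "arguments": {
  "deltas": [
    [0,0,-0.4,0,0,0],
    [0,0,-0.4,0,0,0],
    [0,0,-0.4,0,0,0],
    [0,0,-0.4,0,0,0],
    [0,0,-0.4,0,0,0],
    [0,0,-0.4,0,0,0]
  ],
  "gripper": 0.1
}}

```text
t: 22.65
position: [0.5731, -0.0658, 0.0643]
ee_rot: [154.3, 31.8, 135.0]
ft_force: [0.1, -0.3, -0.9]
finger_gap: 0.0468
```

Request:
{"name": "apply_moves", "arguments": {
  "deltas": [
    [0,0,-5,0,0,0],
    [0,0,-15,0,0,0],
    [0,0,-35,0,0,0],
    [0,0,-60,0,0,0],
    [0,0,-90,0,0,0],
    [0,0,-120,0,0,0],
    [0,0,-140,0,0,0],
    [0,0,-140,0,0,0]
  ]
}}

```text
t: 23.32
position: [0.4827, -0.0617, 0.1753]
ee_rot: [154.1, 32.1, 134.9]
ft_force: [0.8, 0.0, 1.0]
finger_gap: 0.0467
```

```bash
python3 - <<'E'
from kn import *
s=krep()
for n in ("wrist","scene","top"): snap(bot,n,n[0]+"14")
crop(load("pics/s14.npz"),190,170,320,280,6,"c14s.png"); crop(load("pics/t14.npz"),240,150,350,250,6,"c14t.png"); crop(load("pics/w14.npz"),150,60,430,260,2.7,"c14w.png")
E
```

```text
t 23.32 knob in panel [-28.69  -1.2  149.62] rot [ 1.000e-02 -3.300e-01 -3.494e+01] F [1.2 0.1 0.2] M [-0.02  0.5   0.05] gap 0.0467 j [-11. -16. -51.  15.   5.  29.]
```

View pics/c14s.png

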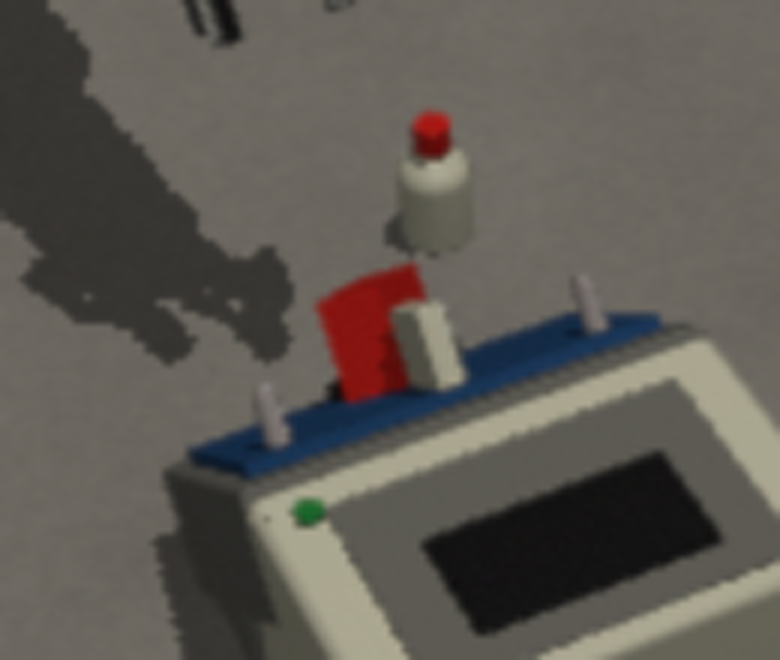

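View pics/c14w.png

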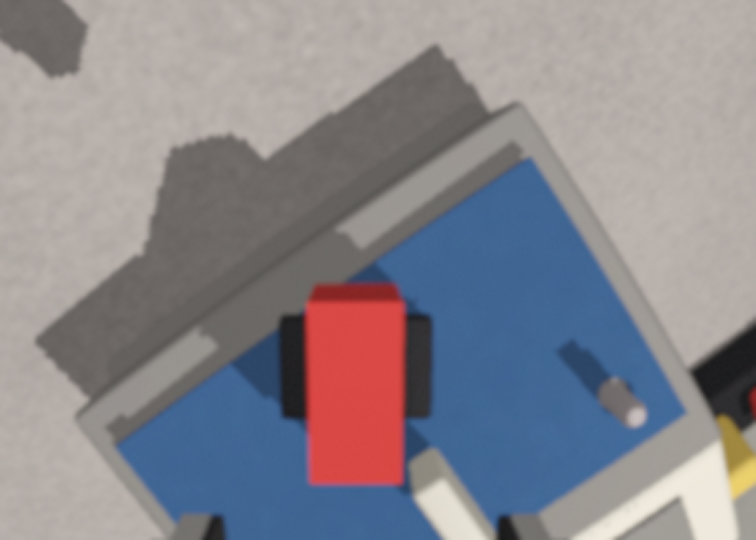

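View pics/t14.png

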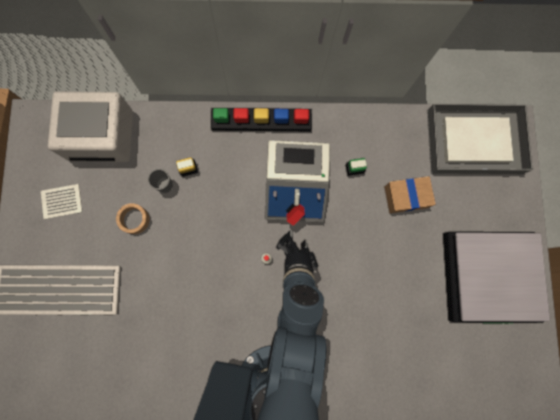

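The scene, wrist and top views all show the knob against the cover and the cover flush with both pins through it. The other things are at the same pixels as at the start: glue (266,259), tape (132,219), cup (160,181). The arm is clear, so I'm handing in.

```bash
python3 - <<'E'
from kn import *
d=load("pics/w14.npz"); h=cv2.cvtColor(np.ascontiguousarray(d["frame"]),cv2.COLOR_RGB2HSV)
m=((h[...,1]>150)&((h[...,0]<10)|(h[...,0]>170))&(h[...,2]>190)).astype(np.uint8)*255; m[:150]=0;m[250:]=0;m[:,:255]=0;m[:,310:]=0
c=max(cv2.findContours(m,cv2.RETR_EXTERNAL,cv2.CHAIN_APPROX_NONE)[0],key=cv2.contourArea)
P=np.array([(PR.T@(onplane(d,*p,PO+PR@np.array([0,0,.05]),PR[:,2],True)-PO))[:2] for p in c[:,0]]).astype(np.float32)*1000
print("knob top at z50:",cv2.minAreaRect(P))
print(bot.close_job())
E
```

```text
knob top at z50: ((-31.118967056274414, -0.10525131225585938), (27.272483825683594, 55.132389068603516), 55.36811065673828)
the job is handed in; nothing more can be done
None
```

I hung the blue cover on both pins, right way up, and pushed the red knob fully onto the shaft. I let go of both and handed the job in at about 23.5 s.

**Last checks**
- **Cover:** it met the face at about 0.1 mm on the reported pose. The final pictures show it flush, with both pins standing through the holes.
- **Knob:** I turned it to the shaft's flats, measured at about -35°. It slid on with no noticeable resistance and met the cover 6.1 mm off the panel (6 mm expected). After release, its top measured 55 x 27 mm at the expected height, centred within about 1.2 mm of the shaft.
- **Forces:** the highest I read was about 32 N, when I pressed the cover flush.
- **Other things:** in the last top picture they stand at the same places as at the start.

**What failed or disagreed**
- **First grasp missed:** the real fingertips end about 32 mm short of the reported TCP. The first attempt closed above the cover's fin. I confirmed the offset with a light touch (about 22 N) on the fin top and allowed for it from then on.
- **Cameras:** the wrist camera was off by about 0.8 mm sideways, which I corrected. Just before the knob went on, the scene camera put it up to about 2 mm from the reported pose, but the knob went on without trouble.

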